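# Shut and clamp the latched sample case

## Task

Shut the grey sample case: swing its hinged lid fully down, lift the sprung loop of the draw latch over and down behind the keeper on the lid, then push the latch lever back over past centre until it lies fully home, so that the loop pulls tight on the keeper. Leave the two vials and the beaker beside it where they stand.

Things in the scene. Friction and masses are not known exactly. Their poses are not given: they have to be found in the camera images.
- fixture: Sample case and draw latch on an aluminium base plate 310 x 120 x 10 mm, fixed. Origin: centre of its underside. z up; x (called u) runs from the latch end to the lid-hinge end, y (v) across. Lid and latch move in the u-z plane at v = 0. Grey open case at u = 10 to 133 mm, 110 wide, rim at z = 54; dark latch pedestal at u = -80 to -40, 36 wide.
- lid_hinge (a point): Point on the lid's hinge axis (axis along v), at u = 133, v = 0, z = 54 mm of the fixture.
- lid (a joint): Lid angle: 0 = fully shut, grows as its free edge (latch side) rises; 1.57 = upright above the hinge. Aluminium slab 125 mm from hinge to edge, 114 wide, 10 thick (its top 10 mm above the hinge axis when shut), 0.2 kg. Stiff hinge (0.14 N m): it stays where left; push its outer face from the hinge end, over and down.
- lid_press (a point): Point on the outer face of the lid, 70 mm from the hinge axis, in the middle of its width: a good place to push.
- keeper (a point): Where the hook bar's centre sits when seated; moves with the lid (lid shut: at u = 30, z = 72 mm, x along u, z up). The keeper, a steel block 8 mm thick along u and 30 wide, stands on the lid: its hinge-side face is 4 mm from this point towards the latch, its top 8 mm above this point. A steel pad 4 mm below this point carries the bar.
- lever_pivot (a point): Point on the lever's hinge axis (along v), at u = -60, v = 0, z = 66 mm of the fixture.
- lever (a joint): Lever angle: 0 = clamped, level, pointing away from the case (-u), on its stop; grows as it swings up (1.57 upright) and over towards the case (at most 2.2). 80 mm long, 22 wide, black grip 36 x 30 x 10 mm at its end. Friction 0.12 N m: stays where left. With the loop hooked the springs stretch below about 0.95, dead centre is near 0.33, below that the springs hold it; press on to the stop.
- lever_press (a point): Middle of the black grip on the lever's keeper-side face (its top face when clamped), 62 mm from the pivot along the lever and 10.5 mm out from the pivot's line: push here, from the case side, back and down to clamp; a few newtons are enough.
- bail (a joint): Angle of the loop on its pin, relative to the lever, growing as the loop is raised; the loop's slope above +u is 0.137 + bail - lever (rad). The pin sits on the lever 24 mm from the lever pivot, at the angle lever - 0.397 from the -u direction upwards. Light friction: the loop stays up when steeper than about 0.9 rad and sinks by its weight when lower.
- hook (a joint): Stretch of the loop's springs in m: 0 when slack, about 0.002 when clamped (6000 N/m, so about 13 N).
- hook_bar (a point): Centre of the hook bar, the round steel cross bar (8 mm diameter, 56 long, along v) at the loop's end, 110.7 mm from its pin. The loop's rods (6 mm) at v = -24 and +24 pass either side of keeper and lever. With the lever near 1.7 the bar comes down some 12 mm behind its seat; below about 1.0 it comes down on the keeper. Pulling the loop towards the hinge draws the lever over (5 N).
- knob (a point): Centre of the black ball knob, 18 mm diameter, on a thin stem from the middle of the hook bar: 26 mm beyond the bar along the loop and 26 mm off it at right angles (upwards when the loop lies down). Can be pinched across v from above; the ball turns between the fingers.
- vial_a (a point): Small vial, 25 mm across, 52 mm tall, upright behind the case; bystander, its centre.
- vial_b (a point): Small vial, 25 mm across, 52 mm tall, upright near the bench's front edge; bystander, its centre.
- beaker (a point): Beaker, 51 mm across, 66 mm tall; bystander, its centre.

How it is judged:
By the outcome, as a careful person would: the job done as asked, in the order asked, and still so for the second after the job is handed in, with the robot touching nothing.
It also fails if it takes over 56 s, if anything falls off the work surface, if the arm or the gripper's body presses on something with over 40 N, if the wrist force passes 120 N, or if a joint passes its speed limit or range.

## Robot

A 7-joint arm with a two-finger parallel gripper is mounted at the origin on a cart in front of the work surface, level with it; the furniture and walls round the work are solid. World frame = base frame: x ahead of the robot, y to its left, z up, the work surface at z = 0. Lengths are in mm, angles in rad, forces in N, time in s.
With the tool pointing down it reaches from about 400 to 875 mm from the base axis. Payload 4.4 kg.
Tool frame: the origin (TCP) lies at the very end of the fingers, on their centre line; the grasp point (between the pads) lies 19 mm behind it; z points along the fingers, x is the direction in which the jaws open and shut, and the axes are right-handed (so a half turn about z gives the same grasp; the last joint's range is limited). The gripper opens to 85 mm and grips with 20 to 120 N. Pads are 22 mm wide; open, the fingers measure 114 mm over their backs; the gripper's body (76 mm by 85 mm) begins 54 mm behind the grasp point. The pads swing forward as they close: fully open they stand 13 mm farther back than shut.
Start: joints at [1.26, 0.628, 0.038, 1.517, -0.027, 0.996, -0.02], TCP at [157.563, -630.628, 231.313] pointing down, gripper open.
Joint ranges: [-3.06, 3.06], [-0.37, 2.12], [-1.25, 1.32], [0.18, 2.47], [-1.1, 4.24], [0.23, 1.98], [-2.94, 2.94]. Speed limits (rad/s): [2.57, 2.57, 3.14, 3.14, 3.14, 3.14, 3.14].

## Interface

Orientations are given as [roll, pitch, yaw] about the fixed x, y, z axes, in that order (R = Rz(yaw) Ry(pitch) Rx(roll)).
In Python, from cell import telemetry, get_image, get_calibration, ctrl gives the robot as it stands. The module is installed in compiled form; this text tells all that it offers.
- The arm moves only by the tool arm_command, never from a script. Its arguments are lists of equal length, an entry for each row: "rot": the turn, a rotation vector about the world's x, y, z in degrees, a list of three; "slide": the shift along the world's x, y, z in mm, a list of three; "gripper": the finger opening in mm, from 0 to 85.4. A call has 1 to 5 rows; each row shifts and turns the pose as measured when the row begins; what a row does not reach is not made up. A row lasts 1/12 s, in which the tool goes at most 41.7 mm and 7.16 degrees, less where a joint would pass 70% of its speed; a pose out of reach is approached as far as the arm can. A call with a gripper value outside its range is refused whole. The fingers move at their own pace and stop on an object; the grip force is fixed at half the most. Time passes only in rows, so rows that do not move let the fingers close. It gives the time, the measured TCP pose, the force and the opening at its end, in the units of the state.
- telemetry.read_state(): the state, without advancing time (a new reading comes with each control period).
- get_image(name): name is "side" or "top" or "wrist"; returns (picture, depth): 400x640x3 uint8, red, green, blue; 400x640 float32, mm along the optical axis (not along the pixel's ray), 0 where there is no reading.
- get_calibration(name): a dict with "fx", "fy", "cx", "cy" (pixels), "D" ([k1, k2, p1, p2, k3] as OpenCV has them; the pictures are not rectified), "xyz" and "attitude" of the camera in the world. Camera axes: x right, y up, looking along -z (the intrinsics and any distortion apply to the point x, -y, -z); pixel columns grow to the right and rows downward; lengths in mm; the calibration is good to about 2 mm. A picture is of the moment at which its call begins: read the wrist's pose just before it. get_calibration takes no time and is no camera call; for the wrist camera it gives the pose at the moment of the call.
- ctrl.finish_job(): hands the job in, once; it reports no verdict.
The state is a dict: "clock": time; "qpos": joint angles; "qd": joint speeds; "tau": joint torques, N m; "eef_pos": TCP position; "tool_rot": TCP orientation; "force": force on the tool from outside, world axes, zero at the start; "torque": the same for the moment, N m; "width": finger opening in mm.
Only numpy, scipy, OpenCV 4.12 (cv2) and the standard library are available. Lean on these libraries where they do the work, as an engineer would, in place of code of your own. Each camera call takes 0.05 s, during which the arm holds its last target.

## Working session

There is one attempt and no reset: what is moved stays moved. The work goes in short steps, Python scripts to look and compute and a tool call to move; the robot and the scene stay as the last step left them, time stands still between calls to the robot, and variables do not carry over. Pictures are saved under pics/ and viewed, and the job is handed in when it is done.

Besides the shell and the picture viewer there is one more tool, called as a command line: name --argument value ..., lists and objects as JSON in quotes. arm_command: Moves the arm, as the interface text tells. Its arguments: {"type":"object","properties":{"rot":{"type":"array"},"slide":{"type":"array"},"gripper":{"type":"array"}},"required":["rot","slide","gripper"]}

```bash
mkdir -p pics; cat > h.py <<'E'
import numpy as np, cv2
from scipy.spatial.transform import Rotation as R
from cell import telemetry, get_image, get_calibration, ctrl
def snap(name,fn):
    c=get_calibration(name); im,d=get_image(name)
    cv2.imwrite('pics/%s.png'%fn,im[:,:,::-1]); np.savez('pics/%s.npz'%fn,im=im,d=d,cal=np.array([c],dtype=object)); return im,d,c
def load(fn):
    z=np.load('pics/%s.npz'%fn,allow_pickle=True); return z['im'],z['d'],z['cal'][0]
def Rc(c):
    a=np.array(c['attitude'],float)
    if a.shape==(3,3): return a
    return R.from_euler('xyz',a).as_matrix()
def K(c): return np.array([[c['fx'],0,c['cx']],[0,c['fy'],c['cy']],[0,0,1.]])
def px2w(c,u,v,d):
    p=cv2.undistortPoints(np.array([[[u,v]]],float),K(c),np.array(c['D'],float))[0,0]
    return Rc(c)@np.array([p[0]*d,-p[1]*d,-d])+np.array(c['xyz'])
def cloud(im,d,c):
    vv,uu=np.mgrid[0:400,0:640]; p=cv2.undistortPoints(np.stack([uu,vv],-1).reshape(-1,1,2).astype(float),K(c),np.array(c['D'],float))[:,0]
    dd=d.reshape(-1,1); P=np.hstack([p[:,:1]*dd,-p[:,1:]*dd,-dd])@Rc(c).T+np.array(c['xyz'])
    return P.reshape(400,640,3)
def w2px(c,P):
    q=Rc(c).T@(np.array(P,float)-np.array(c['xyz'])); q=np.array([q[0],-q[1],-q[2]])
    return cv2.projectPoints(q.reshape(1,1,3),np.zeros(3),np.zeros(3),K(c),np.array(c['D'],float))[0].ravel()
E
python3 - <<'E'
from h import *
print(telemetry.read_state())
for n in ['side','top']:
    im,d,c=snap(n,n+'0'); print(c)
E
```

```text
{'clock': 0.0, 'qpos': array([ 1.26021068,  0.62935175,  0.0384217 ,  1.51839974, -0.02696685,
        0.99626934, -0.01996171]), 'qd': array([-4.00032083e-04,  4.70824728e-05,  1.35438871e-04,  1.10483758e-03,
        7.04290912e-04,  7.78962625e-04,  7.87350391e-04]), 'tau': array([ 1.82686788e-03, -5.63403583e+01,  1.22644454e+00, -1.93445832e+01,
        1.09101157e-02,  1.05500247e-02, -4.52715966e-06]), 'eef_pos': array([ 157.40236334, -630.00097198,  230.3749264 ]), 'tool_rot': array([ 3.14155079e+00,  1.91019884e-03, -1.32593872e+00]), 'force': array([-0.23291375, -0.08624063, -0.31688221]), 'torque': array([-0.01014305,  0.06874462, -0.01558616]), 'width': 85.6006390506601}
{'fx': 413.56604712985296, 'fy': 413.56604712985296, 'cx': 322.1481117289959, 'cy': 203.83851257741452, 'D': array([0.02209861, 0.        , 0.        , 0.        , 0.        ]), 'xyz': array([ 81.21329939, 245.50216316, 474.41496208]), 'attitude': array([ 1.08822041,  0.02458869, -2.52708743])}
{'fx': 402.1260829848058, 'fy': 402.1260829848058, 'cx': 314.78949314953024, 'cy': 197.99279761108141, 'D': array([-0.06130369,  0.        ,  0.        ,  0.        ,  0.        ]), 'xyz': array([ 471.66895605, -391.24824107,  953.8679188 ]), 'attitude': array([ 0.0447809 , -0.00884691, -1.58832988])}
```

View pics/side0.png

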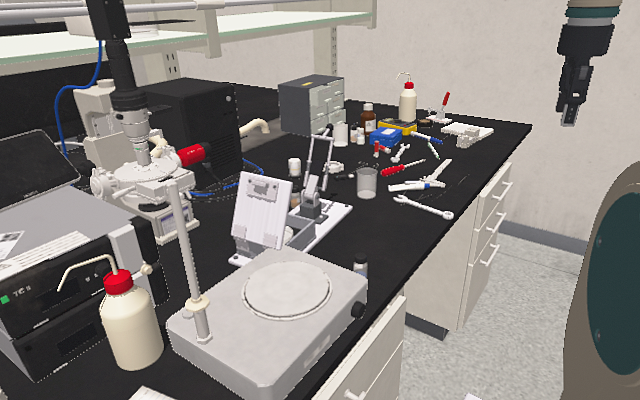

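View pics/top0.png

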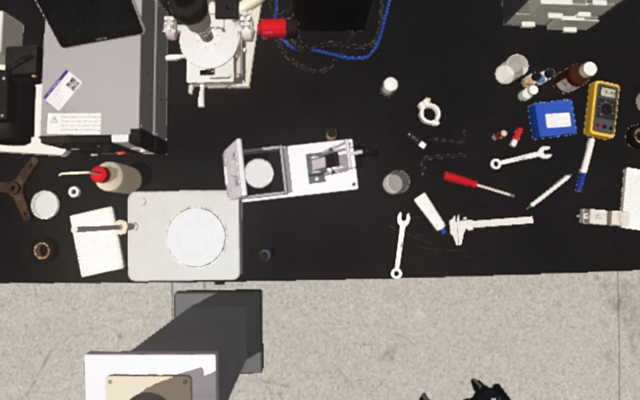

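```bash
python3 - <<'E'
from h import *
im,d,c=load('top0')
cv2.imwrite('pics/topz.png',cv2.resize(im[110:220,200:440,::-1],None,fx=3.3,fy=3.3,interpolation=cv2.INTER_CUBIC))
P=cloud(im,d,c)
np.set_printoptions(precision=0,suppress=True)
for (u,v) in [(352,150),(356,187),(330,190),(300,195),(260,173),(235,165),(245,194),(225,150),(320,165),(396,182),(331,134),(265,255),(390,86),(360,152),(355,100)]:
    print(u,v,P[v,u])
im,d,c=load('side0')
cv2.imwrite('pics/sidez.png',cv2.resize(im[110:280,220:400,::-1],None,fx=3.5,fy=3.5,interpolation=cv2.INTER_CUBIC))
E
```

```text
352 150 [ 626. -490.   12.]
356 187 [ 538. -498.    7.]
330 190 [ 532. -436.    9.]
300 195 [ 522. -365.   -2.]
260 173 [ 572. -276.   39.]
235 165 [ 575. -243.  167.]
245 194 [ 517. -263.  171.]
225 150 [ 621. -202.   68.]
320 165 [ 581. -412.   93.]
396 182 [ 549. -595.   -0.]
331 134 [ 656. -439.   52.]
265 255 [ 386. -286.   51.]
390 86 [ 765. -576.   54.]
360 152 [ 592. -487.  190.]
355 100 [ 751. -502.   -4.]
```

View pics/topz.png

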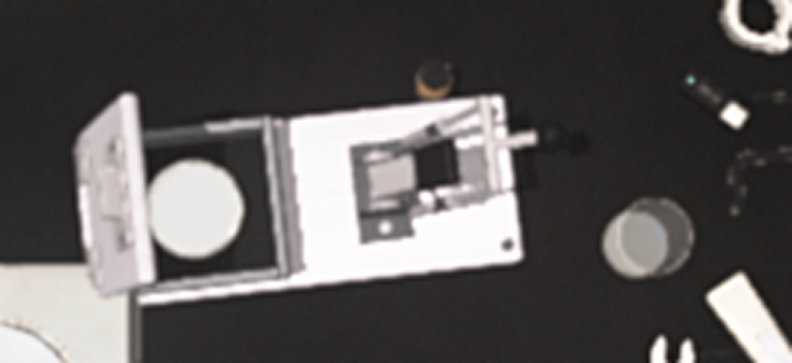

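View pics/sidez.png

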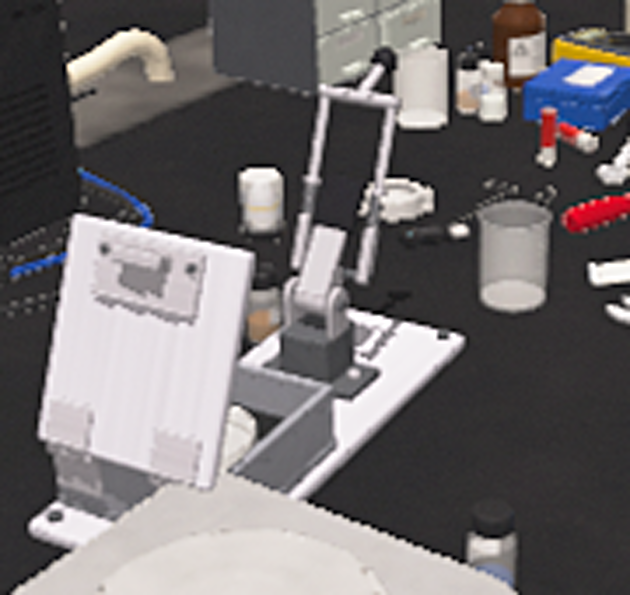

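```bash
cat >> h.py <<'E'
def ray(c,u,v,z):
    a=px2w(c,u,v,1.0); o=np.array(c['xyz']); t=(z-o[2])/(a[2]-o[2]); return o+t*(a-o)
E
python3 - <<'E'
from h import *
np.set_printoptions(precision=1,suppress=True)
im,d,c=load('top0')
q=[ray(c,*p,10) for p in [(352.4,139.4),(358.2,189.4),(243.3,201.8)]]
for a in q: print(a)
print(np.linalg.norm(q[0]-q[1]),np.linalg.norm(q[1]-q[2]))
P=cloud(im,d,c)
g=im.astype(int)
m=(abs(P[...,2]-10)<9)&(g.min(-1)>190)&(P[...,0]>480)&(P[...,0]<680)&(P[...,1]<-200)&(P[...,1]>-540)&(d>0)
print(m.sum()); 
n,l,s,_=cv2.connectedComponentsWithStats(m.astype(np.uint8)); k=1+np.argmax(s[1:,4]); pts=P[l==k][:,:2]
print(s[k]); r=cv2.minAreaRect(pts.astype(np.float32)); print(r, cv2.boxPoints(r))
print('hotplate',P[230,160],P[215,235],P[240,200],P[200,132],P[268,235])
im2,d2,c2=load('side0'); P2=cloud(im2,d2,c2)
m2=(abs(P2[...,2]-10)<9)&(im2.min(-1)>150)&(P2[...,0]>480)&(P2[...,0]<680)&(P2[...,1]<-200)&(P2[...,1]>-540)&(d2>0)
n,l,s,_=cv2.connectedComponentsWithStats(m2.astype(np.uint8)); 
r=cv2.minAreaRect(P2[m2][:,:2].astype(np.float32)); print(m2.sum(),r,np.median(P2[m2][:,2]))
# corner of side
for p in [(463,341),(35,528)]:
    print(ray(c2,220+p[0]/3.5,110+p[1]/3.5,10))
E
```

```text
[ 651.4 -492.    10. ]
[ 532.3 -503.    10. ]
[ 507.7 -232.2   10. ]
119.53856388469804 271.83446626419084
2089
[ 242  140  116   62 1983]
((581.6539916992188, -359.2547607421875), (119.24629974365234, 274.38189697265625), 5.785982131958008) [[ 508.5 -228.8]
 [ 536.2 -501.8]
 [ 654.8 -489.7]
 [ 627.1 -216.8]]
hotplate [445.9 -51.5  55.3] [ 476.8 -221.1   56.2] [ 422.8 -144.5   64.6] [514.2  11.8  57.2] [ 359.1 -220.    57.1]
805 ((582.4020385742188, -349.56146240234375), (127.52018737792969, 296.58380126953125), 5.699123382568359) 11.343567918830502
[ 530.9 -495.9   10. ]
[ 615.3 -182.6   10. ]
```

```bash
cat >> h.py <<'E'
def geom(lid,lever,bail):
    c,s=np.cos,np.sin
    piv=np.array([-60,0,66.]); a=lever-.397
    pin=piv+24*np.array([-c(a),0,s(a)])
    sl=.137+bail-lever; e=np.array([c(sl),0,s(sl)]); n=np.array([-s(sl),0,c(sl)])
    bar=pin+110.7*e; knob=bar+26*e+26*n
    h=np.array([133,0,54.]); r=np.array([-c(lid),0,s(lid)]); o=np.array([s(lid),0,c(lid)])
    le=np.array([-c(lever),0,s(lever)]); ln=np.array([s(lever),0,c(lever)])
    g=dict(pin=pin,bar=bar,knob=knob,barL=bar+[0,-28,0],barR=bar+[0,28,0],press=h+70*r+10*o,keeper=h+103*r+18*o,
      lever_press=piv+62*le+10.5*ln, levertip=piv+80*le, piv=piv)
    for i,v in [('a',-57),('b',57)]:
        g['lidtop'+i]=h+125*r+10*o+[0,v,0]
    g.update(c1=np.array([-155,-60,10.]),c2=np.array([-155,60,10.]),c3=np.array([155,60,10.]),c4=np.array([155,-60,10.]))
    for k,(u,v) in dict(r1=(10,-55),r2=(10,55)).items(): g[k]=np.array([u,v,54.])
    return g
def F2w(p,x,y,th):
    c,s=np.cos(th),np.sin(th); u=np.array([-s,c,0]); v=np.array([-c,-s,0])
    return np.array([x,y,0])+p[0]*u+p[1]*v+np.array([0,0,p[2]])
E
cat > fit.py <<'E'
from h import *
from scipy.optimize import least_squares
np.set_printoptions(precision=3,suppress=True)
T=load('top0')[2]; S=load('side0')[2]
tz=lambda x,y:(200+(x+.5)/3.3-.5,110+(y+.5)/3.3-.5); sz=lambda x,y:(220+(x+.5)/3.5-.5,110+(y+.5)/3.5-.5)
# camera obs
O=[(T,'knob',tz(575,141)),(T,'bar',tz(489,145)),(T,'c1',tz(503,95)),(T,'c2',tz(523,263)),
(S,'knob',sz(384,60)),(S,'barL',sz(322,90)),(S,'barR',sz(399,101)),(S,'lidtopa',sz(75,214)),(S,'lidtopb',sz(253,252)),(S,'c2',sz(466,341)),
(S,'lever_press',sz(322,255)),(S,'levertip',sz(330,228))]
def res(q):
    g=geom(*q[3:]); return np.concatenate([w2px(c,F2w(g[k],*q[:3]))-np.array(p) for c,k,p in O])
r=least_squares(res,[580,-342,.095,1.7,1.8,3.4],loss='soft_l1'); q=r.x; print(q)
for o,e in zip(O,res(q).reshape(-1,2)): print('T' if o[0] is T else 'S',o[1],e)
g=geom(*q[3:])
np.save('q.npy',q)
for k in ['knob','bar','press','keeper','lever_press','pin']: print(k,g[k],F2w(g[k],*q[:3]))
for n,c,w in [('top',T,(200,110,240,110,3.3)),('side',S,(220,110,180,170,3.5))]:
    im=load(n+'0')[0][:,:,::-1]; x,y,W,H,f=w
    z=cv2.resize(im[y:y+H,x:x+W],None,fx=f,fy=f,interpolation=cv2.INTER_CUBIC)
    for k in g:
        p=w2px(c,F2w(g[k],*q[:3])); a=(int((p[0]-x+.5)*f),int((p[1]-y+.5)*f)); cv2.circle(z,a,3,(0,0,255),-1); cv2.putText(z,k,a,0,.4,(0,160,0),1)
    cv2.imwrite('pics/ov_%s.png'%n,z)
E
python3 fit.py
```

```text
[ 578.348 -341.843    0.093    1.11     1.26     3.146]
T knob [-6.629 -1.264]
T bar [0.739 0.441]
T c1 [-0.257  0.5  ]
T c2 [-0.455 -0.225]
S knob [0.986 0.017]
S barL [ 0.238 -0.686]
S barR [ 0.353 -0.287]
S lidtopa [0.208 0.469]
S lidtopb [-0.233  1.072]
S c2 [ 0.016 -0.841]
S lever_press [ -0.919 -13.957]
S levertip [  0.261 -14.663]
knob [-158.803    0.     195.773] [ 593.088 -499.96   195.773]
bar [-124.047    0.     183.771] [ 589.862 -465.355  183.771]
press [110.845   0.    121.15 ] [ 568.06  -231.477  121.15 ]
keeper [103.344   0.    154.267] [ 568.756 -238.946  154.267]
lever_press [-68.98    0.    128.238] [ 584.751 -410.526  128.238]
pin [-75.609   0.     84.231] [ 585.366 -417.126   84.231]
```

View pics/ov_side.png

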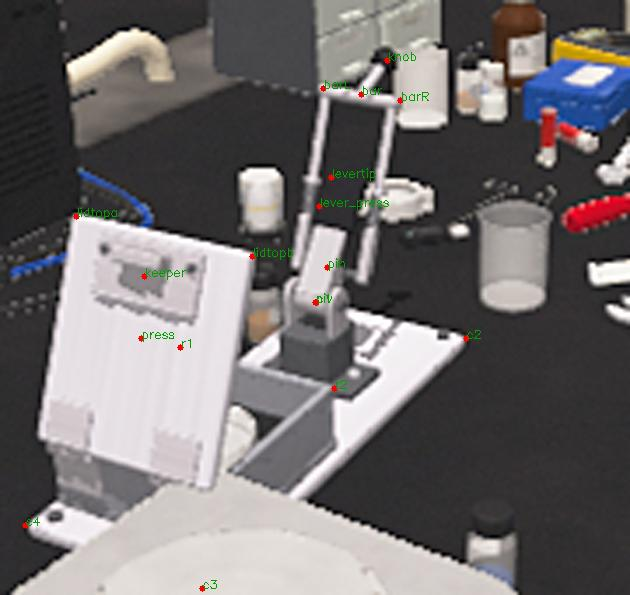

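View pics/ov_top.png

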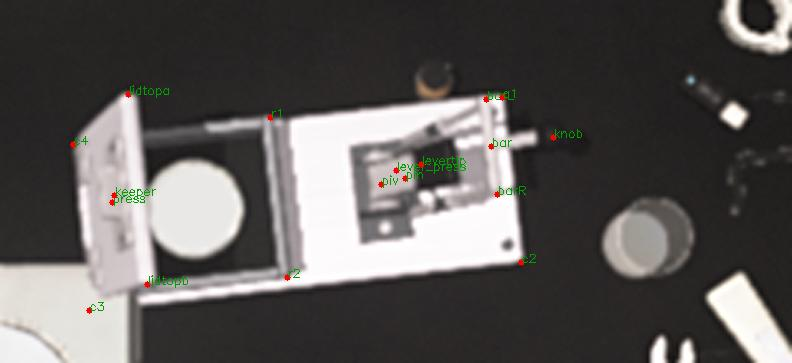

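```bash
sed -i "s/^(S,'lever_press'.*$/]/" fit.py; python3 fit.py
python3 - <<'E'
from h import *
im=load('side0')[0][:,:,::-1]
z=cv2.resize(im[115:210,290:350],None,fx=6,fy=6,interpolation=cv2.INTER_CUBIC); z2=(255*(z/255.)**.4).astype(np.uint8)
im=load('top0')[0][:,:,::-1]
y=cv2.resize(im[130:190,300:385],None,fx=5,fy=5,interpolation=cv2.INTER_CUBIC); y=(255*(y/255.)**.4).astype(np.uint8)
o=np.zeros((570,800,3),np.uint8); o[:570,:360]=z2; o[:300,365:365+425]=y
cv2.imwrite('pics/br.png',o)
E
```

```text
[ 579.178 -342.561    0.09     1.106    1.669    3.633]
T knob [-6.479 -1.242]
T bar [0.638 0.223]
T c1 [0.146 0.357]
T c2 [-0.219 -0.353]
S knob [1.041 0.815]
S barL [ 0.065 -0.983]
S barR [ 0.141 -0.565]
S lidtopa [0.314 0.192]
S lidtopb [-0.36  0.83]
S c2 [ 0.035 -0.965]
knob [-158.616    0.     193.729] [ 593.369 -500.54   193.729]
bar [-123.038    0.     184.443] [ 590.186 -465.105  184.443]
press [110.529   0.    121.045] [ 569.288 -232.475  121.045]
keeper [102.872   0.    154.126] [ 569.973 -240.102  154.126]
lever_press [-43.473   0.    126.672] [ 583.067 -385.859  126.672]
pin [-67.065   0.     88.936] [ 585.178 -409.357   88.936]
```

View pics/br.png

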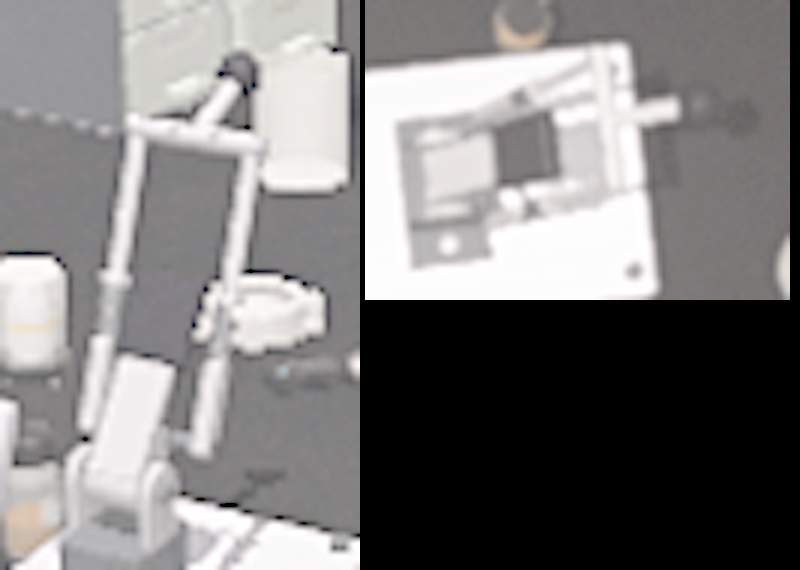

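```bash
python3 - <<'E'
s=open('fit.py').read()
s=s.replace("(T,'knob',tz(575,141))","(T,'knob',(366,150.7))").replace("(S,'knob',sz(384,60))","(S,'knob',(329.6,126.3)),(S,'lg',(314.4,175)),(T,'lg',(326.2,159.8)),(T,'levertip',(338,159.5))")
open('fit.py','w').write(s)
h=open('h.py').read().replace("piv=piv)","piv=piv,lg=piv+44*le+7*ln)"); open('h.py','w').write(h)
E
python3 fit.py
```

```text
[ 579.262 -344.193    0.092    1.121    0.967    2.772]
T knob [0.082 0.161]
T bar [-0.026  0.344]
T c1 [0.751 0.159]
T c2 [ 0.515 -0.569]
S knob [0.008 0.261]
S lg [-0.569  0.736]
T lg [-0.896  1.718]
T levertip [ 0.383 -1.032]
S barL [-0.249  0.152]
S barR [-0.161  0.582]
S lidtopa [ 0.261 -0.073]
S lidtopb [-0.276  0.498]
S c2 [ 0.245 -1.305]
knob [-154.014    0.     196.918] [ 593.423 -497.554  196.918]
bar [-120.354    0.     182.12 ] [ 590.328 -464.036  182.12 ]
press [111.596   0.    121.393] [ 569.001 -233.069  121.393]
keeper [104.465   0.    154.592] [ 569.657 -240.17   154.592]
lever_press [-86.539   0.    123.008] [ 587.219 -430.365  123.008]
pin [-80.201   0.     78.958] [ 586.636 -424.054   78.958]
```

View pics/ov_side.png

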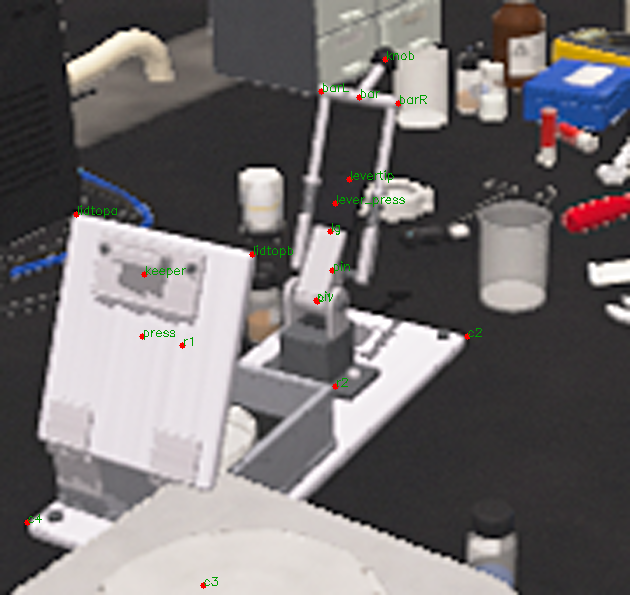

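View pics/ov_top.png

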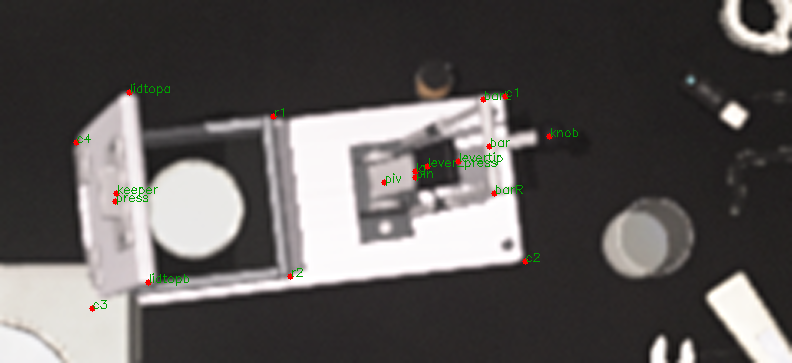

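arm_command --rot '[[0,0,5.5],[0,0,5.5],[0,0,5.5],[0,0,5.5],[0,0,5.5]]' --slide '[[26,29,4],[26,29,4],[26,29,4],[26,29,4],[26,29,4]]' --gripper '[0,0,0,0,0]'

```text
clock: 0.52
eef_pos: [278.8, -485.7, 246.9]
tool_rot: [3.133, 0.005, -0.846]
force: [0.4, 0.4, -0.5]
width: 25.7
```

arm_command --rot '[[0,0,5.5],[0,0,5.5],[0,0,5.5],[0,0,5.5],[0,0,5.5]]' --slide '[[26,30,0],[26,30,0],[26,30,0],[26,30,0],[26,30,0]]' --gripper '[0,0,0,0,0]'

```text
clock: 0.93
eef_pos: [412.5, -327.6, 247.1]
tool_rot: [3.132, 0.005, -0.343]
force: [0.1, 0.0, -0.4]
width: 0.1
```

arm_command --rot '[[0,0,5.5],[0,0,5.5],[0,0,5.5],[0,0,5.5],[0,0,5.5]]' --slide '[[30,31,-5],[30,31,-5],[30,31,-5],[30,31,-5],[30,31,-10]]' --gripper '[0,0,0,0,0]'

```text
clock: 1.35
eef_pos: [555.0, -177.7, 220.0]
tool_rot: [3.13, 0.003, 0.161]
force: [0.0, -1.3, 0.6]
width: 0.1
```

arm_command --rot '[[0,0,-4],[0,0,0],[0,0,0]]' --slide '[[9,0,-30],[1,-13,-30],[2,-14,-30]]' --gripper '[0,0,0]'

```text
clock: 1.6
eef_pos: [579.9, -188.2, 132.1]
tool_rot: [3.136, -0.016, 0.115]
force: [0.0, -0.5, 0.8]
width: -0.1
```

arm_command --rot '[[0,0,-1],[0,0,0],[0,0,0],[0,0,0]]' --slide '[[-13,-12,-6],[0,-12,-5],[1,-12,-4],[1,-12,-4]]' --gripper '[0,0,0,0]'

```text
clock: 1.93
eef_pos: [566.3, -233.9, 104.6]
tool_rot: [-3.139, -0.006, 0.103]
force: [-1.1, 2.8, 0.1]
width: -0.3
```

arm_command --rot '[[0,0,0],[0,0,0],[0,0,0],[0,0,0],[0,0,0]]' --slide '[[1,-12,-1],[1,-10,-4],[1,-8,-6],[0,-6,-8],[0,-3,-8]]' --gripper '[0,0,0,0,0]'

```text
clock: 2.35
eef_pos: [572.8, -282.2, 79.2]
tool_rot: [3.139, -0.013, 0.098]
force: [1.4, -0.1, 0.5]
width: -0.1
```

arm_command --rot '[[0,0,0],[0,0,0],[0,0,0]]' --slide '[[0,0,-7],[0,0,-5],[0,0,-3]]' --gripper '[0,0,0]'

```text
clock: 2.6
eef_pos: [572.6, -284.7, 63.5]
tool_rot: [3.137, -0.013, 0.096]
force: [-9.5, 3.1, 40.2]
width: -0.1
```

arm_command --rot '[[0,0,0],[0,0,0],[0,0,0],[0,0,0],[0,0,0]]' --slide '[[0,0,38],[0,0,40],[0,0,40],[4,-20,36],[5,-36,20]]' --gripper '[0,0,20,45,45]'

```text
clock: 3.02
eef_pos: [577.5, -326.1, 237.0]
tool_rot: [-3.131, 0.001, 0.115]
force: [1.9, -0.7, 0.3]
width: 35.5
```

```bash
python3 - <<'E'
from h import *
im,d,c=snap('side','side1'); cv2.imwrite('pics/side1z.png',cv2.resize(im[100:280,200:400,::-1],None,fx=3.3,fy=3.3,interpolation=cv2.INTER_CUBIC))
print(telemetry.read_state()['eef_pos'])
E
```

```text
[ 578.5522965  -338.95264545  240.03044743]
```

View pics/side1z.png

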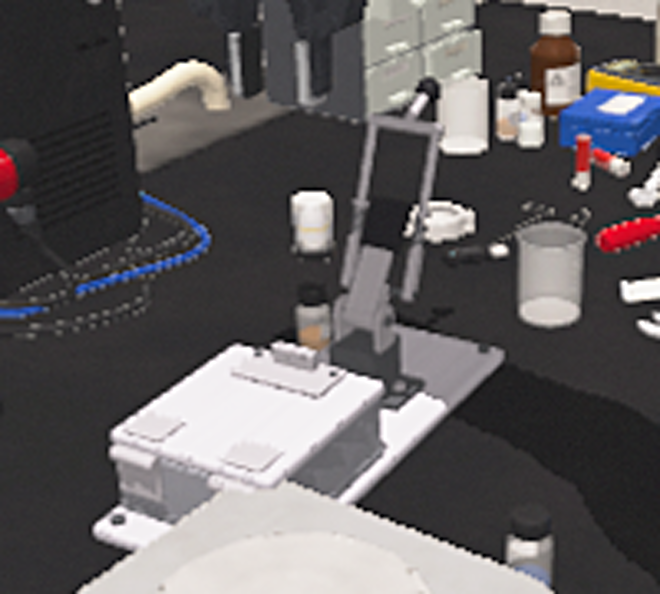

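arm_command --rot '[[0,0,-1],[0,0,0],[0,0,0],[0,0,0],[0,0,0]]' --slide '[[4,-36,0],[4,-38,0],[4,-38,0],[3,-30,0],[0,-8,0]]' --gripper '[45,45,45,45,45]'

```text
clock: 3.48
eef_pos: [594.6, -488.5, 241.7]
tool_rot: [3.135, -0.007, 0.092]
force: [-0.7, -0.4, -1.3]
width: 44.9
```

```bash
python3 - <<'E'
from h import *
im,d,c=snap('wrist','w1'); 
s=telemetry.read_state(); print(s['eef_pos'],s['tool_rot'],s['width'])
im,d,c=snap('side','side2'); cv2.imwrite('pics/side2z.png',cv2.resize(im[40:220,240:440,::-1],None,fx=3.3,fy=3.3,interpolation=cv2.INTER_CUBIC))
E
```

```text
[ 594.01853651 -488.38241084  241.15304302] [ 3.13609436 -0.00636447  0.0908918 ] 45.01372198178471
```

View pics/w1.png

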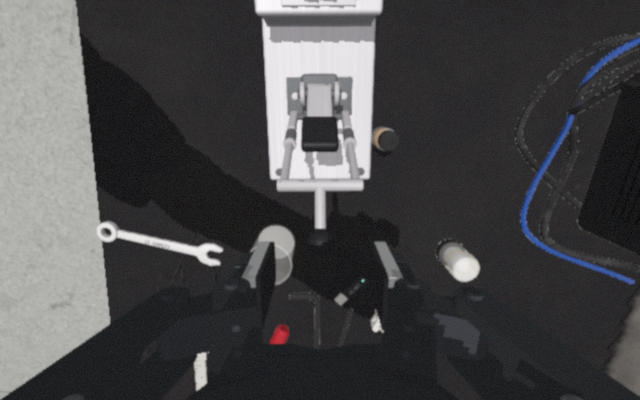

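View pics/side2z.png

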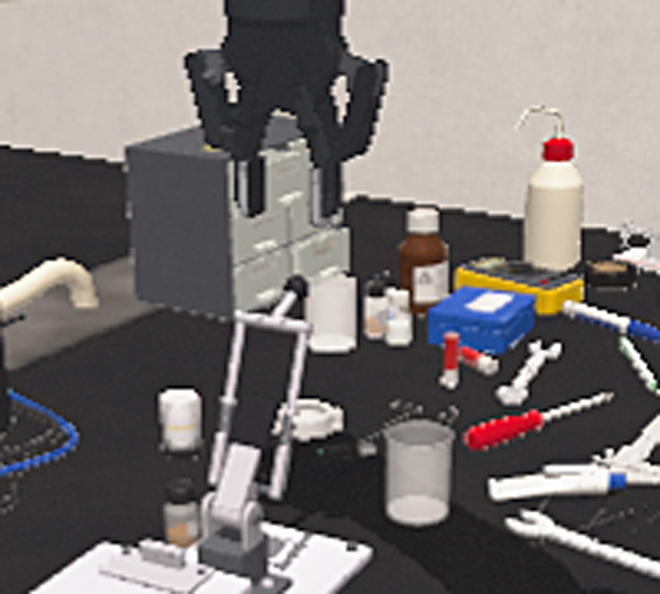

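```bash
python3 - <<'E'
from h import *
np.set_printoptions(precision=1,suppress=True)
im,d,c=load('w1'); P=cloud(im,d,c)
print(d[232:244:3,313:328:4]); print(P[236,319],P[238,319],P[186,320]); print(ray(c,319,236,197), ray(c,320,186,182), c['xyz'])
q=np.load('q.npy'); g=geom(*q[3:])
for k in ['knob','bar','levertip','piv','c1','c2']: print(k,w2px(c,F2w(g[k],*q[:3])))
E
```

```text
[[199.4 198.9 197.4 199. ]
 [197.9 196.7 196.9 197.3]
 [197.8 196.4 195.9 196.9]
 [196.2 195.4 195.3 195.2]]
[ 593.5 -495.2  199. ] [ 593.6 -496.1  200.2] [ 591.7 -467.1  183.4]
[ 593.6 -496.   197. ] [ 591.7 -467.4  182. ] [ 587.  -421.5  382.5]
knob [318.5 238.2]
bar [318.3 180.7]
levertip [318.4 148.6]
piv [318.4  92.3]
c1 [368.9 179. ]
c2 [268.5 179.2]
```

arm_command --rot '[[0,0,0],[0,0,0],[0,0,0],[0,0,0]]' --slide '[[0,-7,-16],[0,-1,-22],[0,0,-20],[0,0,-2]]' --gripper '[45,45,45,45]'

```text
clock: 3.92
eef_pos: [597.5, -484.1, 177.6]
tool_rot: [-3.139, -0.009, 0.102]
force: [-0.1, 1.3, -1.0]
width: 44.9
```

arm_command --rot '[[0,0,0],[0,0,0],[0,0,0],[0,0,0],[0,0,0]]' --slide '[[0,0,0],[0,0,0],[0,0,0],[0,0,0],[0,0,0]]' --gripper '[12,12,12,12,12]'

```text
clock: 4.33
eef_pos: [596.9, -478.6, 177.0]
tool_rot: [-3.135, -0.004, 0.108]
force: [-2.1, 1.1, -3.4]
width: 11.9
```

arm_command --rot '[[0,0,0],[0,0,0],[0,0,0],[0,0,0]]' --slide '[[0,0,10],[0,0,20],[0,0,20],[0,0,5]]' --gripper '[45,45,45,45]'

```text
clock: 4.67
eef_pos: [598.5, -477.8, 236.6]
tool_rot: [-3.135, -0.008, 0.109]
force: [0.5, -0.8, 1.4]
width: 44.8
```

```bash
python3 - <<'E'
from h import *
np.set_printoptions(precision=1,suppress=True)
s=telemetry.read_state(); print(s['eef_pos'],s['qd'])
im,d,c=snap('wrist','w2'); cv2.imwrite('pics/w2c.png',im[150:300,200:440,::-1].repeat(3,0).repeat(3,1))
s=telemetry.read_state(); print(s['eef_pos'],s['tool_rot'],s['width'])
E
```

```text
[ 598.5 -477.8  236.6] [-0.  -0.  -0.  -0.1 -0.   0.1  0. ]
[ 598.6 -477.9  236.8] [-3.1 -0.   0.1] 45.12115903835096
```

View pics/w2c.png

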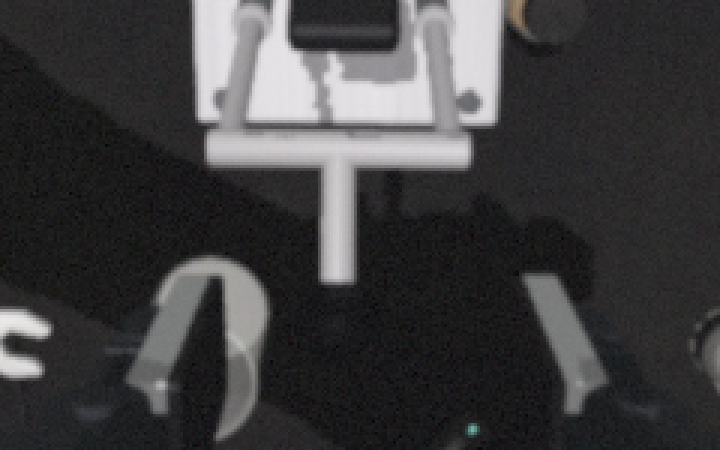

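```bash
python3 - <<'E'
from h import *
np.set_printoptions(precision=1,suppress=True)
im,d,c=load('w2'); P=cloud(im,d,c)
g=(255*(im[150:300,200:440,::-1]/255.)**.4).astype(np.uint8); cv2.imwrite('pics/w2d.png',g.repeat(3,0).repeat(3,1))
print(P[250:258:3,313],ray(c,313,250,197),P[199,313],d[245:262:2,313])
E
```

```text
[[ 594.5 -490.6  201. ]
 [ 594.7 -491.9  202.4]
 [ 594.9 -493.7  202.8]] [ 594.6 -492.3  197. ] [ 591.4 -463.5  183.8] [194.3 194.1 193.1 192.5 190.4 190.7 189.7 190.5 191.1]
```

View pics/w2d.png

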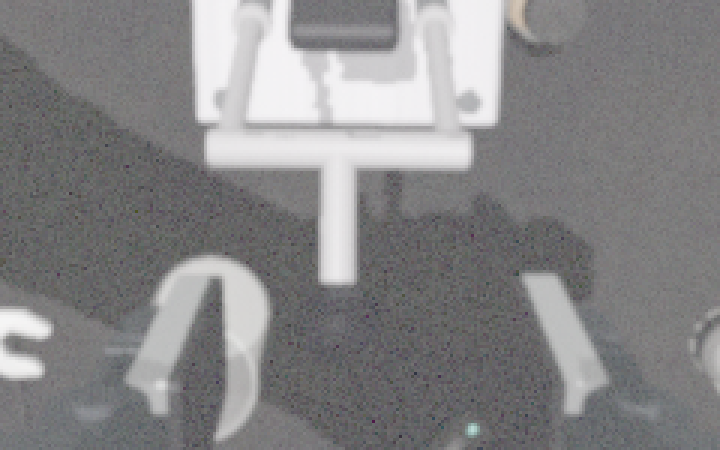

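arm_command --rot '[[0,0,-1],[0,0,0],[0,0,0]]' --slide '[[-4,-17,0],[0,-4,0],[0,0,0]]' --gripper '[45,45,45]'

```text
clock: 4.97
eef_pos: [596.8, -498.2, 239.2]
tool_rot: [-3.137, -0.013, 0.093]
force: [0.8, 0.4, -0.6]
width: 45.1
```

arm_command --rot '[[0,0,0],[0,0,0]]' --slide '[[0,-3,-15],[0,-3,-15]]' --gripper '[45,45]'

```text
clock: 5.13
eef_pos: [599.1, -504.1, 211.9]
tool_rot: [-3.14, -0.019, 0.094]
force: [0.8, -0.0, -0.4]
width: 45.0
```

arm_command --rot '[[0,1,0],[0,0,0],[0,0,0]]' --slide '[[-4,3,-16],[-3,2,-12],[0,0,-4]]' --gripper '[45,45,40]'

```text
clock: 5.38
eef_pos: [590.4, -496.2, 173.7]
tool_rot: [-3.133, 0.004, 0.095]
force: [0.4, 0.6, -0.2]
width: 40.2
```

arm_command --rot '[[0,0,0],[0,0,0],[0,0,0],[0,0,0],[0,0,0]]' --slide '[[4,0,4],[0,0,0],[0,0,0],[0,0,0],[0,0,0]]' --gripper '[34,26,12,12,12]'

```text
clock: 5.8
eef_pos: [594.7, -492.8, 175.8]
tool_rot: [-3.129, 0.008, 0.098]
force: [-1.6, 0.8, -1.2]
width: 14.7
```

arm_command --rot '[[0,0,0],[0,0,0]]' --slide '[[0,0,0],[0,0,0]]' --gripper '[10,10]'

```text
clock: 5.97
eef_pos: [594.6, -492.3, 176.0]
tool_rot: [-3.128, 0.009, 0.098]
force: [-1.1, 1.0, -2.6]
width: 14.8
```

```bash
python3 - <<'E'
from h import *
np.set_printoptions(precision=1,suppress=True)
im,d,c=snap('side','side3'); cv2.imwrite('pics/side3z.png',cv2.resize(im[40:190,270:400,::-1],None,fx=4,fy=4,interpolation=cv2.INTER_CUBIC))
im,d,c=snap('wrist','w3'); g=(255*(im[150:300,200:440,::-1]/255.)**.4).astype(np.uint8); cv2.imwrite('pics/w3d.png',g.repeat(3,0).repeat(3,1))
s=telemetry.read_state(); print(s['eef_pos'],s['width'])
E
```

```text
[ 594.6 -492.4  175.9] 14.411223954518041
```

View pics/side3z.png

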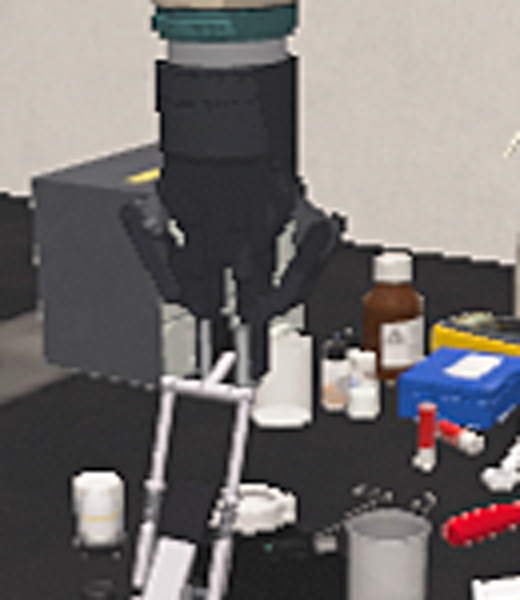

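View pics/w3d.png

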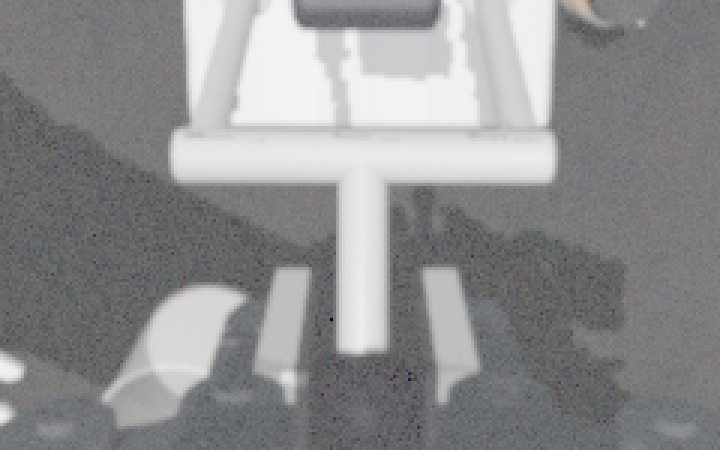

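```bash
cat > path.py <<'E'
from h import *
q=np.load('q.npy')
def kn(L,s):
    g=geom(0,L,s-.137+L); return F2w(g['knob'],*q[:3])
off=np.array([594.6,-492.4,175.9])-kn(.967,1.942)
if __name__=='__main__':
    np.set_printoptions(precision=1,suppress=True); print(off)
    for L,s in [(.967,1.942),(.967,1.8),(.967,1.65),(.967,1.5),(1.0,1.35),(1.1,1.2),(1.25,1.05),(1.4,.95),(1.55,.85),(1.7,.75),(1.75,.6),(1.75,.45),(1.75,.3),(1.75,.15),(1.75,0),(1.75,-.1),(1.75,-.155)]:
        print(L,s,kn(L,s)+off)
E
python3 path.py
```

```text
[  1.2   5.2 -21. ]
0.967 1.942 [ 594.6 -492.4  175.9]
0.967 1.8 [ 593.  -475.   185.2]
0.967 1.65 [ 591.2 -455.5  192.2]
0.967 1.5 [ 589.3 -435.1  196.1]
1.0 1.35 [ 587.4 -413.9  197.7]
1.1 1.2 [ 585.3 -391.8  197.3]
1.25 1.05 [ 583.2 -369.2  194.6]
1.4 0.95 [ 581.8 -353.5  191.5]
1.55 0.85 [ 580.4 -338.1  186.8]
1.7 0.75 [ 579.  -323.2  180.3]
1.75 0.6 [ 577.4 -306.2  167.1]
1.75 0.45 [ 576.2 -292.6  151.3]
1.75 0.3 [ 575.1 -281.6  133.7]
1.75 0.15 [ 574.4 -273.2  114.6]
1.75 0 [ 573.9 -267.8   94.4]
1.75 -0.1 [ 573.7 -265.9   80.6]
1.75 -0.155 [ 573.6 -265.5   73. ]
```

arm_command --rot '[[0,0,0],[0,0,0],[0,0,0]]' --slide '[[-1,12,7],[-1,12,6],[-1,12,4]]' --gripper '[10,10,10]'

```text
clock: 6.32
eef_pos: [590.5, -460.1, 190.9]
tool_rot: [-3.132, 0.009, 0.093]
force: [0.9, -0.1, -3.8]
width: 14.7
```

arm_command --rot '[[0,0,0],[0,0,0],[0,0,0]]' --slide '[[-1,13,3],[-1,13,2],[-1,13,1]]' --gripper '[10,10,10]'

```text
clock: 6.57
eef_pos: [587.6, -423.8, 197.8]
tool_rot: [-3.139, 0.006, 0.091]
force: [1.3, -1.5, -4.2]
width: 14.7
```

```bash
python3 - <<'E'
from h import *
im,d,c=snap('side','side4'); cv2.imwrite('pics/side4z.png',cv2.resize(im[40:240,230:400,::-1],None,fx=3,fy=3,interpolation=cv2.INTER_CUBIC))
s=telemetry.read_state(); print(s['eef_pos'],s['width'],s['force'])
E
```

```text
[ 588.06825336 -420.08801917  198.1367327 ] 14.405899947468884 [-0.48539124  1.38016481 -2.7513258 ]
```

View pics/side4z.png

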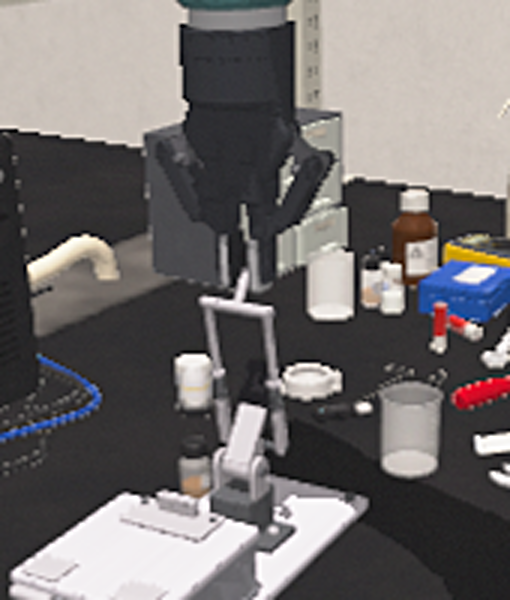

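arm_command --rot '[[0,0,0],[0,0,0],[0,0,0],[0,0,0]]' --slide '[[-1,13,0],[-1,13,0],[-1,12,-1],[-1,12,-2]]' --gripper '[10,10,10,10]'

```text
clock: 6.95
eef_pos: [584.1, -374.9, 196.4]
tool_rot: [3.14, 0.003, 0.089]
force: [0.6, -0.1, 0.5]
width: 10.3
```

```bash
python3 - <<'E'
from h import *
im,d,c=snap('side','side5'); cv2.imwrite('pics/side5z.png',cv2.resize(im[40:240,230:400,::-1],None,fx=3,fy=3,interpolation=cv2.INTER_CUBIC))
im,d,c=snap('wrist','w5'); cv2.imwrite('pics/w5.png',im[:,:,::-1])
s=telemetry.read_state(); print(s['eef_pos'],s['width'],s['force'])
E
```

```text
[ 584.57177299 -372.47970564  196.44977714] 10.083118866631247 [0.24428617 0.5264131  0.85698921]
```

View pics/side5z.png

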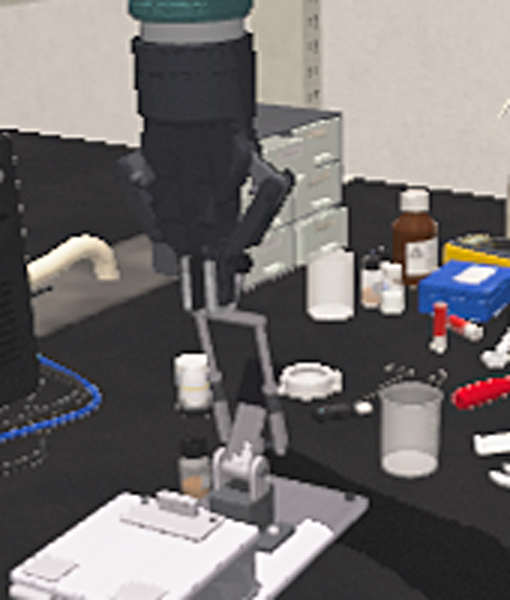

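View pics/w5.png

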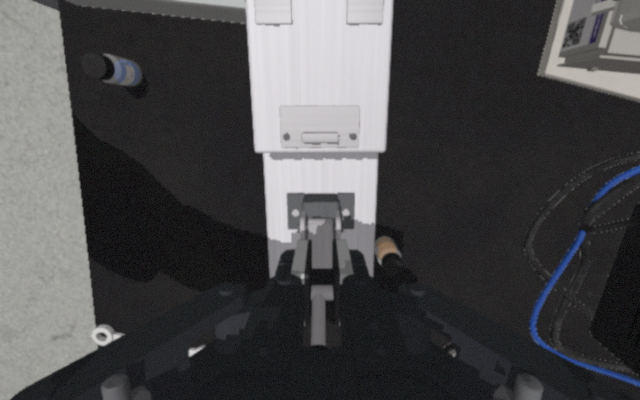

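```bash
cat > fit2.py <<'E'
from h import *
from scipy.optimize import least_squares
q=np.load('q.npy')
def fit(obs,x0):
    def res(x):
        g=geom(0,x[0],x[1]-.137+x[0]); return np.concatenate([w2px(c,F2w(g[k],*q[:3]))-np.array(p) for c,k,p in obs])
    r=least_squares(res,x0); g=geom(0,r.x[0],r.x[1]-.137+r.x[0])
    print('lever,slope',r.x,'res',r.fun.round(1)); 
    for k in ['bar','knob','lever_press']: print(k,g[k].round(1),F2w(g[k],*q[:3]).round(1))
E
python3 - <<'E'
from fit2 import *
c=load('side5')[2]; f=lambda x,y:(230+(x+.5)/3-.5,40+(y+.5)/3-.5)
fit([(c,'barL',f(201,313)),(c,'barR',f(268,322))],[1,1.3])
fit([(c,'barL',f(201,313)),(c,'barR',f(268,322)),(c,'lg',f(253,404))],[1,1.3])
E
python3 - <<'E'
from h import *
im=load('side5')[0]; g=(255*(im[110:200,280:340,::-1]/255.)**.5).astype(np.uint8); cv2.imwrite('pics/s5.png',cv2.resize(g,None,fx=6,fy=6,interpolation=cv2.INTER_CUBIC))
E
```

```text
lever,slope [0.76072128 1.3605911 ] res [-0.3 -0.5  0.3  0.5]
bar [-59.3   0.  182.8] [ 584.7 -403.3  182.8]
knob [-79.3   0.  213.7] [ 586.6 -423.2  213.7]
lever_press [-97.7   0.  116.4] [ 588.2 -441.4  116.4]
lever,slope [0.86162694 1.34969375] res [-0.9 -1.1 -0.3 -0.1  0.8  1.7]
bar [-57.2   0.  184.8] [ 584.5 -401.1  184.8]
knob [-76.8   0.  215.8] [ 586.3 -420.7  215.8]
lever_press [-92.4   0.  119.9] [ 587.8 -436.2  119.9]
```

View pics/s5.png

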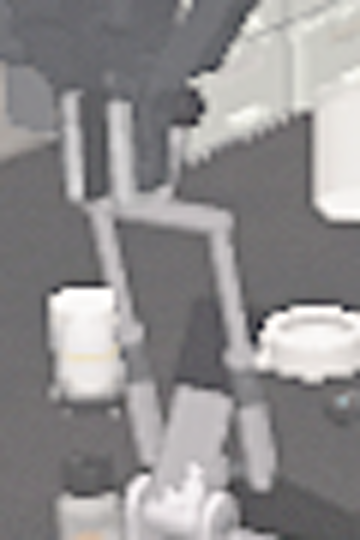

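```bash
python3 - <<'E'
from h import *
c=load('w3')[2]
for n,p in dict(gp=(594.6,-492.4,195),tcp=(594.6,-492.4,176),knobM=(593.5,-496.5,197)).items():
    a=w2px(c,p); print(n,a,(a-[200,150])*3)
im,d,c=load('w3')
g=(255*(im[255:320,260:380,::-1]/255.)**.35).astype(np.uint8); cv2.imwrite('pics/w3e.png',cv2.resize(g,None,fx=6,fy=6,interpolation=cv2.INTER_CUBIC))
np.set_printoptions(precision=0,suppress=True,linewidth=200); print(cloud(im,d,c)[262:306:3,320,1:])
E
```

```text
gp [321.93622758 275.10147715] [365.80868274 375.30443145]
tcp [322.22101202 256.38462546] [366.66303605 319.15387637]
knobM [318.36915254 285.87456434] [355.10745763 407.62369302]
[[-487.  194.]
 [-488.  195.]
 [-489.  196.]
 [-489.  199.]
 [-490.  200.]
 [-490.  201.]
 [-491.  202.]
 [-492.  203.]
 [-493.  204.]
 [-494.  204.]
 [-495.  205.]
 [-496.  204.]
 [-498.  205.]
 [-499.  205.]
 [-501.  204.]]
```

View pics/w3e.png

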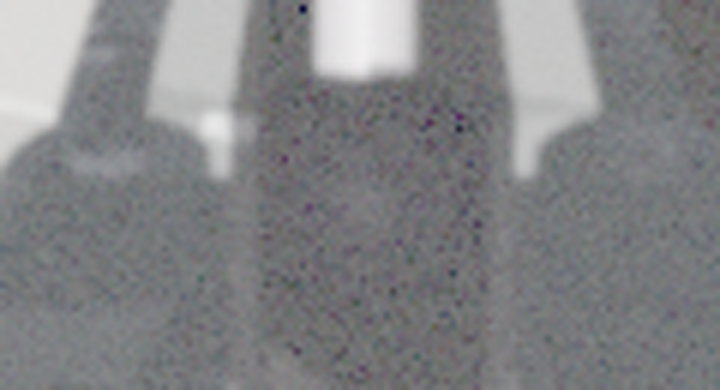

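arm_command --rot '[[0,0,0],[0,0,0],[0,0,0],[0,0,0],[0,0,0]]' --slide '[[0,0,30],[0,0,25],[1,-15,5],[0,-20,0],[0,0,0]]' --gripper '[20,45,45,45,45]'

```text
clock: 7.47
eef_pos: [586.9, -412.9, 262.0]
tool_rot: [3.137, -0.001, 0.094]
force: [-1.0, 0.3, -0.1]
width: 44.9
```

```bash
python3 - <<'E'
from h import *
np.set_printoptions(precision=1,suppress=True)
im,d,c=snap('wrist','w6'); s=telemetry.read_state(); print(s['eef_pos'],s['tool_rot'],s['width'])
g=(255*(im[120:300,180:460,::-1]/255.)**.4).astype(np.uint8); cv2.imwrite('pics/w6d.png',cv2.resize(g,None,fx=2.8,fy=2.8))
E
```

```text
[ 587.5 -410.5  262. ] [ 3.1 -0.   0.1] 44.96130657645483
```

View pics/w6d.png

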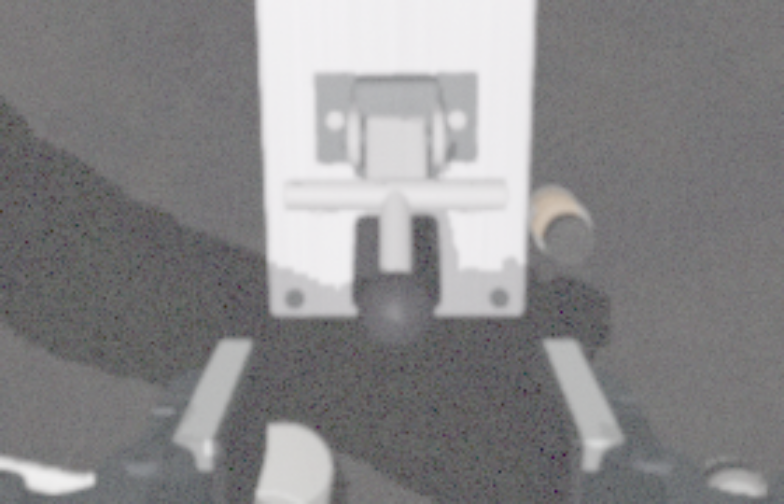

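```bash
python3 - <<'E'
from fit2 import *
np.set_printoptions(precision=1,suppress=True)
im,d,c=load('w6'); P=cloud(im,d,c)
print(P[222:240:3,321]); print(P[187:193:2,315])
fit([(c,'bar',(321,189.3)),(c,'knob',(321.1,229.5))],[.9,1.35])
print(ray(c,321.1,229.5,213))
E
```

```text
[[ 585.9 -409.6  221.4]
 [ 586.1 -410.9  222.9]
 [ 586.2 -412.6  223.6]
 [ 586.3 -413.5  226.2]
 [ 586.6 -416.5  223.4]
 [ 586.7 -417.9  224.7]]
[[ 580.5 -396.3  187. ]
 [ 580.6 -397.4  188.4]
 [ 580.7 -398.9  188.3]]
lever,slope [0.7 1.3] res [-0.8  0.1 -1.1 -0. ]
bar [-55.1   0.  181. ] [ 584.3 -399.1  181. ]
knob [-73.9   0.  212.6] [ 586.1 -417.7  212.6]
lever_press [-99.4   0.  115. ] [ 588.4 -443.2  115. ]
[ 586.7 -417.5  213. ]
```

arm_command --rot '[[0,0,0],[0,0,0],[0,0,0],[0,0,0]]' --slide '[[0,-7,-15],[0,-2,-18],[0,0,-14],[0,0,-4]]' --gripper '[45,45,45,42]'

```text
clock: 7.85
eef_pos: [588.3, -421.1, 208.3]
tool_rot: [3.137, -0.005, 0.095]
force: [-0.3, 0.8, -0.9]
width: 42.1
```

arm_command --rot '[[0,0,0],[0,0,0],[0,0,0]]' --slide '[[-1,4,-10],[0,0,-4],[0,0,0]]' --gripper '[40,40,40]'

```text
clock: 8.1
eef_pos: [585.7, -416.3, 189.2]
tool_rot: [3.141, -0.0, 0.096]
force: [-0.2, 0.5, 0.3]
width: 40.2
```

arm_command --rot '[[0,0,0],[0,0,0],[0,0,0],[0,0,0],[0,0,0]]' --slide '[[1,0,4],[0,0,0],[0,0,0],[0,0,0],[0,0,0]]' --gripper '[30,20,0,0,0]'

```text
clock: 8.52
eef_pos: [587.0, -416.3, 193.9]
tool_rot: [-3.142, -0.0, 0.096]
force: [0.3, 0.4, -3.8]
width: 14.6
```

```bash
python3 - <<'E'
from h import *
np.set_printoptions(precision=1,suppress=True)
im,d,c=snap('wrist','w7'); s=telemetry.read_state(); print(s['eef_pos'],s['force'],s['width'])
print(cloud(im,d,c)[250:300:4,321])
g=(255*(im[200:330,240:400,::-1]/255.)**.4).astype(np.uint8); cv2.imwrite('pics/w7d.png',cv2.resize(g,None,fx=4,fy=4))
E
```

```text
[ 587.  -416.3  193.8] [ 0.5  0.2 -3.1] 14.934876364811332
[[ 585.4 -407.   207.4]
 [ 585.6 -408.2  209. ]
 [ 585.6 -409.1  210.9]
 [ 585.6 -408.7  215.6]
 [ 585.6 -408.9  218.8]
 [ 585.7 -409.6  220.9]
 [ 585.8 -410.7  222.1]
 [ 585.9 -411.6  223.5]
 [ 586.  -412.7  224.6]
 [ 586.2 -414.5  224.5]
 [ 586.3 -415.9  225.1]
 [ 586.5 -417.5  225.3]
 [ 586.7 -420.   224.2]]
```

View pics/w7d.png

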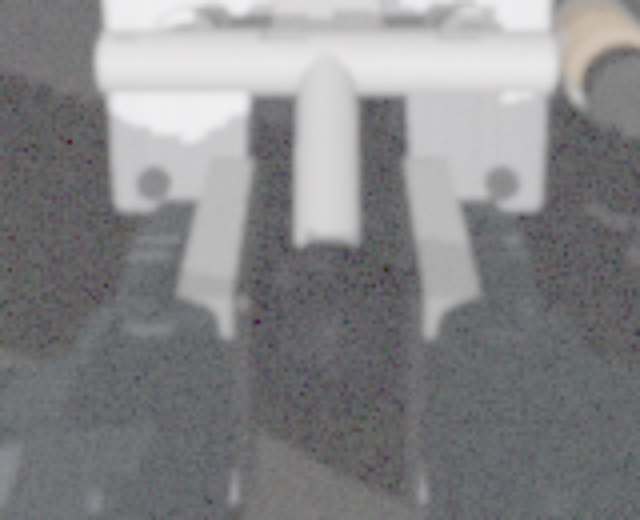

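```bash
python3 - <<'E'
from h import *
np.set_printoptions(precision=1,suppress=True)
im,d,c=load('w7'); P=cloud(im,d,c)
for u,v in [(297,243),(296,250),(294,257),(292,264),(291,269),(290,272),(296,278),(297,283),(352,243),(352,264)]: print(u,v,P[v,u])
E
```

```text
297 243 [ 574.5 -407.3  201.4]
296 250 [ 574.7 -407.3  209. ]
294 257 [ 574.4 -407.3  216. ]
292 264 [ 574.1 -407.7  221.6]
291 269 [ 574.1 -407.8  225.6]
290 272 [ 574.  -407.1  229.3]
296 278 [ 576.4 -409.5  229. ]
297 283 [ 576.9 -411.3  229.3]
352 243 [ 599.5 -405.3  200.5]
352 264 [ 597.4 -405.1  222.4]
```

```bash
python3 - <<'E'
from path import *
np.set_printoptions(precision=1,suppress=True)
from fit2 import fit
c=load('w7')[2]
fit([(c,'bar',(240+327/4,200+61/4)),(c,'knob',(321.5,286))],[.85,1.33])
L0,s0=.85,1.33
off=np.array([587.,-416.3,193.8])-kn(L0,s0); print(off)
for L,s in [(.85,1.33),(1.0,1.3),(1.15,1.25),(1.3,1.2),(1.45,1.1),(1.6,1.0),(1.75,.9),(1.8,.75),(1.8,.6),(1.8,.45),(1.8,.3),(1.8,.15),(1.8,0),(1.8,-.155)]:
    print(L,s,kn(L,s)+off)
E
```

```text
lever,slope [1.2 1.3] res [-1.4  0.  -1.6 -0. ]
bar [-52.7   0.  190.7] [ 584.1 -396.6  190.7]
knob [-72.2   0.  221.8] [ 585.9 -416.1  221.8]
lever_press [-74.7   0.  127.2] [ 586.1 -418.5  127.2]
[  0.9   1.8 -21.7]
0.85 1.33 [ 587.  -416.3  193.8]
1.0 1.3 [ 586.5 -410.3  196.6]
1.15 1.25 [ 585.6 -401.2  198.7]
1.3 1.2 [ 584.7 -391.7  200. ]
1.45 1.1 [ 583.2 -375.3  198.8]
1.6 1.0 [ 581.7 -359.   195.8]
1.75 0.9 [ 580.2 -343.   191. ]
1.8 0.75 [ 578.5 -324.2  180.2]
1.8 0.6 [ 577.  -308.4  166.6]
1.8 0.45 [ 575.8 -294.8  150.9]
1.8 0.3 [ 574.8 -283.7  133.2]
1.8 0.15 [ 574.  -275.4  114.1]
1.8 0 [ 573.5 -270.    94. ]
1.8 -0.155 [ 573.3 -267.6   72.6]
```

arm_command --rot '[[0,0,0],[0,0,0],[0,0,0]]' --slide '[[-0.5,5,4],[-0.5,6,3],[-0.5,7,1]]' --gripper '[0,0,0]'

```text
clock: 8.82
eef_pos: [584.2, -399.0, 199.2]
tool_rot: [-3.141, 0.002, 0.094]
force: [2.2, -2.3, -8.1]
width: 14.5
```

```bash
python3 - <<'E'
from h import *
np.set_printoptions(precision=1,suppress=True)
im,d,c=snap('wrist','w8'); s=telemetry.read_state(); print(s['eef_pos'],s['force'],s['width'])
im,d,c=snap('side','side8'); cv2.imwrite('pics/side8z.png',cv2.resize(im[60:230,250:370,::-1],None,fx=4,fy=3.5,interpolation=cv2.INTER_CUBIC))
E
```

```text
[ 584.4 -396.6  199.4] [ 0.7 -0.6 -8.3] 14.66711005623412
```

View pics/side8z.png

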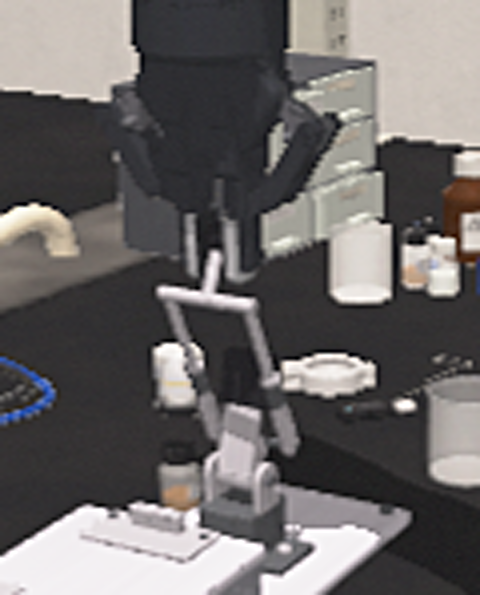

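arm_command --rot '[[0,0,0],[0,0,0],[0,0,0]]' --slide '[[-0.5,7,1],[-0.5,8,0],[-0.5,8,0]]' --gripper '[0,0,0]'

```text
clock: 9.17
eef_pos: [582.1, -376.9, 200.2]
tool_rot: [3.138, 0.003, 0.093]
force: [1.5, -2.8, -8.9]
width: 14.7
```

arm_command --rot '[[0,0,0],[0,0,0],[0,0,0]]' --slide '[[-0.5,8,-2],[-0.5,8,-2],[-0.5,8,-2]]' --gripper '[0,0,0]'

```text
clock: 9.42
eef_pos: [580.6, -351.9, 196.1]
tool_rot: [3.134, 0.001, 0.093]
force: [-0.3, -2.6, -2.1]
width: 14.5
```

```bash
python3 - <<'E'
from h import *
im,d,c=snap('side','side9'); cv2.imwrite('pics/side9z.png',cv2.resize(im[60:230,230:370,::-1],None,fx=4,fy=3.5,interpolation=cv2.INTER_CUBIC))
s=telemetry.read_state(); print(s['eef_pos'],s['force'],s['width'])
E
```

```text
[ 580.4834974  -349.22799649  195.73055902] [-0.25086811 -3.08609968 -5.85199362] 14.538011253623162
```

View pics/side9z.png

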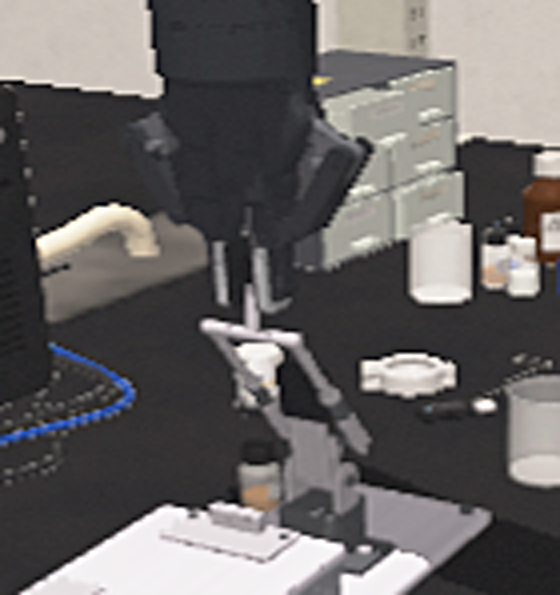

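arm_command --rot '[[0,0,0],[0,0,0],[0,0,0],[0,0,0]]' --slide '[[-0.5,8,-4],[-0.5,8,-5],[-0.5,8,-6],[-0.5,7,-7]]' --gripper '[0,0,0,0]'

```text
clock: 9.8
eef_pos: [579.1, -318.0, 176.4]
tool_rot: [3.131, -0.002, 0.093]
force: [-1.8, 5.4, 9.3]
width: 14.2
```

arm_command --rot '[[0,0,0],[0,0,0],[0,0,0],[0,0,0]]' --slide '[[-0.5,8,-6],[-0.5,7,-9],[-0.5,6,-9],[-0.5,4,-8]]' --gripper '[0,0,0,0]'

```text
clock: 10.13
eef_pos: [577.3, -278.4, 144.4]
tool_rot: [-3.139, -0.001, 0.099]
force: [-0.3, 0.2, 0.6]
width: 0.4
```

```bash
python3 - <<'E'
from h import *
im,d,c=snap('side','side10'); cv2.imwrite('pics/side10z.png',cv2.resize(im[60:230,210:370,::-1],None,fx=4,fy=3.5,interpolation=cv2.INTER_CUBIC))
s=telemetry.read_state(); print(s['eef_pos'],s['force'],s['width'])
E
```

```text
[ 576.80825147 -277.10491796  142.60096227] [-0.22461468  3.91299293  0.80647816] -0.11471275429583665
```

View pics/side10z.png

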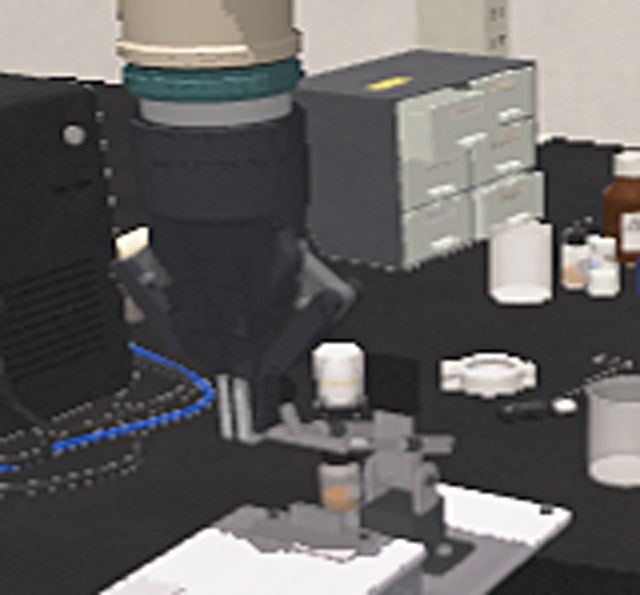

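arm_command --rot '[[0,0,0],[0,0,0],[0,0,0],[0,0,0]]' --slide '[[0,4,10],[0,4,30],[0,0,30],[0,0,10]]' --gripper '[0,10,45,45]'

```text
clock: 10.52
eef_pos: [575.2, -264.6, 221.7]
tool_rot: [-3.131, 0.006, 0.103]
force: [0.8, 0.1, 0.7]
width: 33.1
```

```bash
python3 - <<'E'
from h import *
im,d,c=snap('wrist','w11'); cv2.imwrite('pics/w11c.png',cv2.resize(im[100:300,180:460,::-1],None,fx=2.8,fy=2.8))
s=telemetry.read_state(); print(s['eef_pos'],s['force'],s['width'])
im,d,c=snap('side','side11'); cv2.imwrite('pics/side11z.png',cv2.resize(im[110:230,230:380,::-1],None,fx=5,fy=5,interpolation=cv2.INTER_CUBIC))
E
```

```text
[ 575.88354655 -264.81438585  222.53965865] [1.23226839 1.15168128 2.27161317] 40.81669453855229
```

View pics/side11z.png

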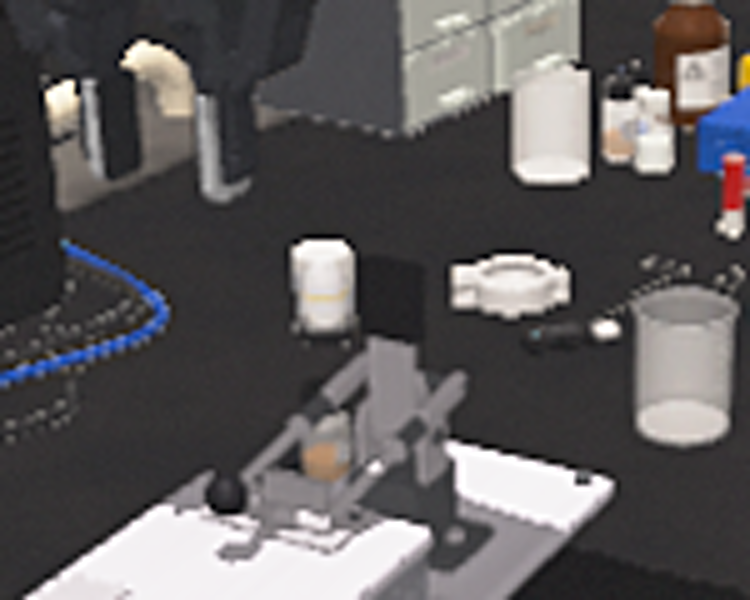

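View pics/w11c.png

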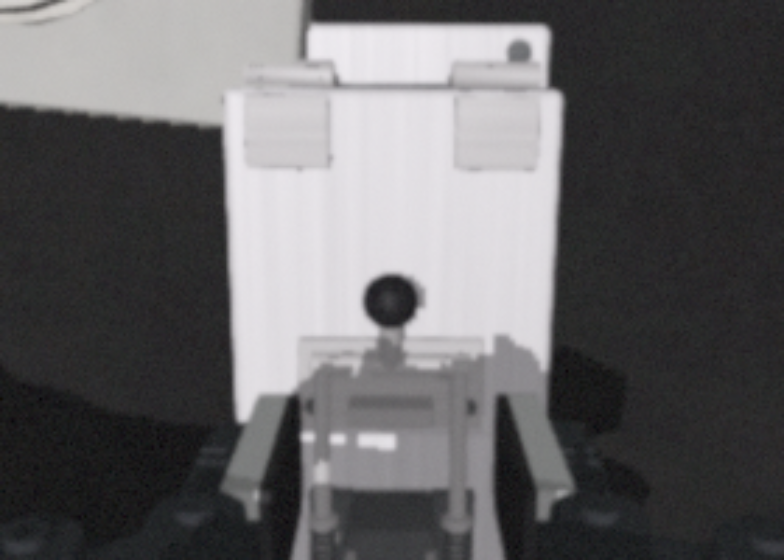

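```bash
python3 - <<'E'
from fit2 import *
np.set_printoptions(precision=1,suppress=True)
im,d,c=load('w11'); P=cloud(im,d,c)
print('ball',P[203:213:3,319]); 
for cx,cy in [(350,360),(350,370),(350,380),(430,370),(390,385),(390,395),(390,403),(390,412),(390,425),(320,385),(460,385)]:
    u,v=int(180+cx/2.8),int(100+cy/2.8); print((cx,cy),P[v,u])
S=load('side11')[2]; f=lambda x,y:(230+(x+.5)/5-.5,110+(y+.5)/5-.5)
fit([(S,'knob',f(227,494)),(c,'knob',(319.2,207.2))],[1.5,-.1])
fit([(S,'knob',f(227,494)),(c,'knob',(319.2,207.2)),(S,'lg',f(395,345))],[1.5,-.1])
q=np.load('q.npy'); g=geom(0,1.7,0); print('keeper',F2w(g['keeper'],*q[:3]),F2w(np.array([22,0,80.]),*q[:3]), w2px(c,F2w(np.array([22,0,80.]),*q[:3])),w2px(c,F2w(np.array([30,0,72.]),*q[:3])))
z=im[215:255,280:360,::-1].astype(float); z=(255*(z/255)**.6).astype(np.uint8)
cv2.imwrite('pics/w11e.png',cv2.resize(z,None,fx=9,fy=9,interpolation=cv2.INTER_CUBIC))
E
```

```text
ball [[ 572.5 -271.   100. ]
 [ 572.7 -273.2  101.6]
 [ 573.  -276.1  100.8]
 [ 573.3 -278.7  101.1]]
(350, 360) [ 561.9 -304.5   73.2]
(350, 370) [ 562.2 -308.7   73. ]
(350, 380) [ 562.4 -314.2   66.7]
(430, 370) [ 589.3 -305.8   73.1]
(390, 385) [ 576.4 -314.7   67.2]
(390, 395) [ 576.9 -318.7   67.7]
(390, 403) [ 577.  -319.1   72. ]
(390, 412) [ 577.2 -320.8   77.9]
(390, 425) [ 577.6 -324.6   78.7]
(320, 385) [ 552.1 -314.7   73.7]
(460, 385) [ 600.6 -309.9   72.8]
lever,slope [ 1.5 -0.1] res [ 0.1 -0.  -0.1 -0. ]
bar [39.1  0.  72.7] [ 575.7 -305.2   72.7]
knob [68.4  0.  95. ] [ 573.  -276.1   95. ]
lever_press [-53.2   0.  128.5] [ 584.2 -397.2  128.5]
lever,slope [ 1.5 -0.1] res [ 0.  -0.  -0.1 -0.1 -0.5 -0.6]
bar [39.2  0.  72.8] [ 575.7 -305.2   72.8]
knob [68.4  0.  95.1] [ 573.  -276.    95.1]
lever_press [-53.    0.  128.5] [ 584.1 -397.   128.5]
keeper [ 576.5 -314.3   72. ] [ 577.2 -322.3   80. ] [318.8 249.3] [319.  238.4]
```

View pics/w11e.png

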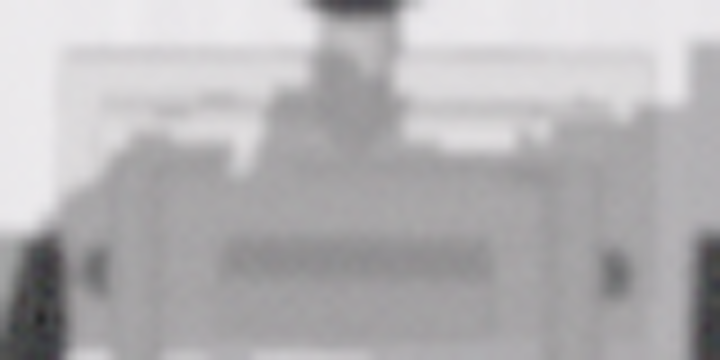

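arm_command --rot '[[0,0,0],[0,0,0],[0,0,0],[0,0,0],[0,0,0]]' --slide '[[2,-25,0],[2,-30,0],[1,-25,-20],[0,-8,-30],[0,0,-25]]' --gripper '[0,0,0,0,0]'

```text
clock: 11.03
eef_pos: [583.0, -357.3, 146.7]
tool_rot: [-3.139, -0.003, 0.105]
force: [-0.5, 0.6, -0.2]
width: -0.1
```

arm_command --rot '[[0,0,0],[0,0,0],[0,0,0]]' --slide '[[-2,0,-18],[0,-6,-4],[0,-10,0]]' --gripper '[0,0,0]'

```text
clock: 11.28
eef_pos: [575.2, -372.2, 113.7]
tool_rot: [-3.13, 0.009, 0.104]
force: [0.1, 0.3, 0.6]
width: -0.0
```

arm_command --rot '[[0,0,-0.5],[0,0,0],[0,0,0]]' --slide '[[6,-6,6],[1,-8,3],[1,-8,0]]' --gripper '[0,0,0]'

```text
clock: 11.53
eef_pos: [582.0, -396.5, 122.0]
tool_rot: [-3.127, 0.012, 0.094]
force: [-2.3, 2.6, -0.6]
width: -0.3
```

arm_command --rot '[[0,0,0],[0,0,0],[0,0,0],[0,0,0]]' --slide '[[1,-8,0],[1,-8,0],[1,-8,-2],[1,-7,-3]]' --gripper '[0,0,0,0]'

```text
clock: 11.87
eef_pos: [586.7, -429.5, 119.0]
tool_rot: [-3.126, 0.01, 0.095]
force: [-1.1, 3.6, 0.5]
width: -0.4
```

```bash
python3 - <<'E'
from h import *
im,d,c=snap('side','side12'); cv2.imwrite('pics/side12z.png',cv2.resize(im[90:230,230:380,::-1],None,fx=4,fy=4,interpolation=cv2.INTER_CUBIC))
s=telemetry.read_state(); print(s['eef_pos'],s['force'],s['width'])
E
```

```text
[ 586.51402014 -431.49084232  118.17955859] [1.88443133 1.61954283 0.58536527] -0.0017861248940651898
```

View pics/side12z.png

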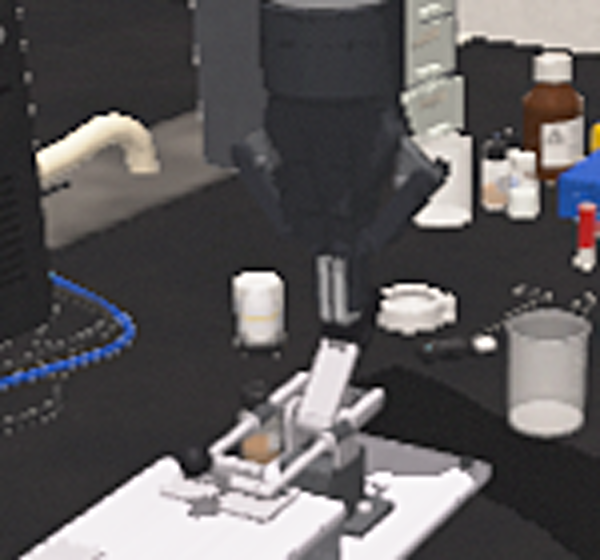

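```bash
python3 - <<'E'
from fit2 import *
im,d,c=load('side12')
z=cv2.resize(im[180:225,265:335,::-1],None,fx=11,fy=11,interpolation=cv2.INTER_CUBIC)
g=geom(0,.95,0); 
for n,p in dict(seatL=(30,-28,72),seatR=(30,28,72),kL=(26,-15,80),kR=(26,15,80),kL2=(18,-15,80),kR2=(18,15,80)).items():
    a=w2px(c,F2w(np.array(p,float),*q[:3])); b=(int((a[0]-265+.5)*11),int((a[1]-180+.5)*11)); cv2.circle(z,b,3,(0,0,255),-1); cv2.putText(z,n,b,0,.4,(255,0,0),1)
cv2.imwrite('pics/s12e.png',z)
E
```

```text
(no output)
```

View pics/s12e.png

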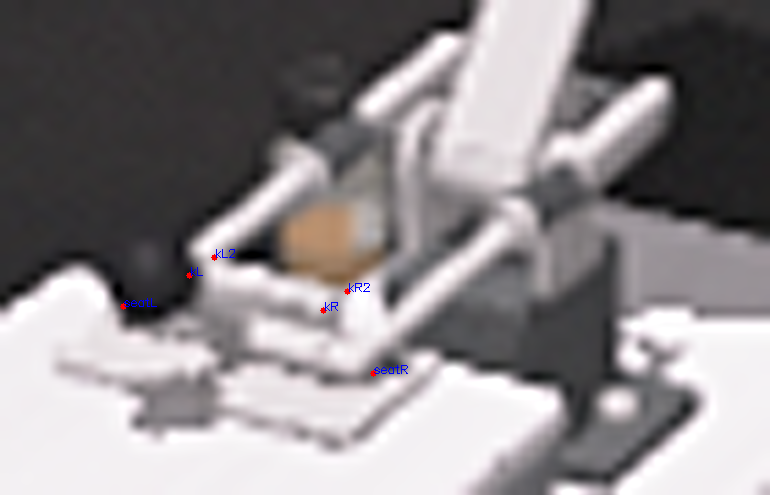

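arm_command --rot '[[0,0,0],[0,0,0],[0,0,0],[0,0,0]]' --slide '[[0,-5,-5],[0.5,-6,-7],[0.5,-6,-8],[0,-4,-8]]' --gripper '[0,0,0,0]'

```text
clock: 12.25
eef_pos: [589.1, -454.9, 90.6]
tool_rot: [-3.13, 0.007, 0.094]
force: [0.7, 1.6, 1.3]
width: -0.3
```

arm_command --rot '[[0,0,0],[0,0,0],[0,0,0]]' --slide '[[0,-3,-8],[0,-1,-7],[0,0,-5]]' --gripper '[0,0,0]'

```text
clock: 12.5
eef_pos: [589.4, -460.9, 75.4]
tool_rot: [-3.131, 0.007, 0.091]
force: [-15.5, 11.8, 54.3]
width: 0.3
```

arm_command --rot '[[0,0,0],[0,0,0],[0,0,0],[0,0,0],[0,0,0]]' --slide '[[0,0,15],[0,0,35],[0,-5,35],[0,-30,30],[0,-30,0]]' --gripper '[0,0,0,0,0]'

```text
clock: 12.92
eef_pos: [589.8, -521.6, 194.8]
tool_rot: [-3.129, 0.009, 0.101]
force: [1.4, -1.4, 2.2]
width: -0.3
```

```bash
python3 - <<'E'
from fit2 import *
im,d,c=snap('side','side13'); z=cv2.resize(im[140:240,230:350,::-1],None,fx=6,fy=6,interpolation=cv2.INTER_CUBIC)
cv2.imwrite('pics/s13.png',z)
s=telemetry.read_state(); print(s['eef_pos'],s['force'],s['width'])
im,d,c=snap('top','top13'); z=cv2.resize(im[110:270,200:440,::-1],None,fx=3.3,fy=3.3,interpolation=cv2.INTER_CUBIC); cv2.imwrite('pics/t13.png',z)
E
```

```text
[ 586.52062029 -528.98042917  191.11593741] [-2.05410619 -4.48523474 -0.26810653] -0.03376619160244516
```

View pics/s13.png

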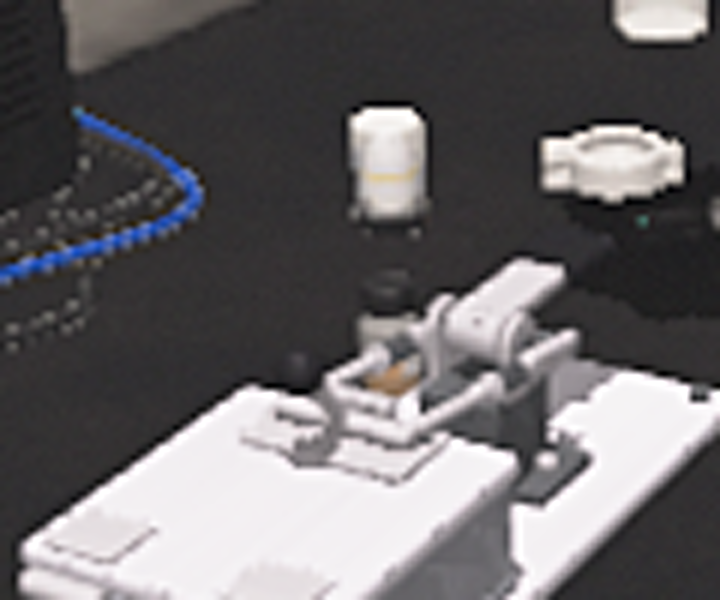

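View pics/t13.png

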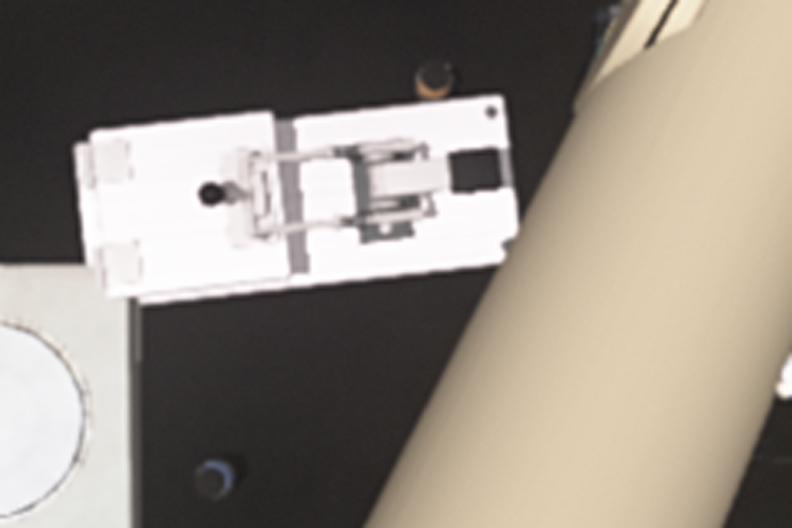

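```bash
python3 - <<'E'
from fit2 import *
np.set_printoptions(precision=1,suppress=True)
im,d,c=load('top13'); P=cloud(im,d,c)
x,y=int(200+475/3.3),int(110+170/3.3); print('grip',np.median(P[y-3:y+4,x-5:x+6].reshape(-1,3),0))
for L in (0,.1,.3): 
    g=geom(0,L,0); print(L,F2w(g['lever_press'],*q[:3]),w2px(c,F2w(g['levertip'],*q[:3])))
print('lid z',np.median(P[155:190,235:255,2]))
pin=geom(0,0,0)['pin']; 
for b in (26,30,34): 
  a=w2px(c,F2w(np.array([b,0,72.]),*q[:3])); print(b,(a-[200,110])*3.3)
s=np.arcsin((72-pin[2])/112.7); f=lambda x,y:(230+(x+.5)/6-.5,140+(y+.5)/6-.5)
S=load('side13')[2]
for n,p in dict(barR=(30,28,72),leverend=(-140,0,72),knob=(30+28.5,0,96)).items(): a=w2px(S,F2w(np.array(p,float),*q[:3])); print(n,(a-[230,140])*6)
m=cv2.resize(im[140:190,255:365,::-1],None,fx=7,fy=7,interpolation=cv2.INTER_CUBIC); cv2.imwrite('pics/t13b.png',m)
E
```

```text
grip [ 591.3 -463.2   75.5]
0 [ 590.5 -465.7   76.5] [351.8 161. ]
0.1 [ 590.4 -464.3   82.6] [352.  160.6]
0.3 [ 589.9 -459.8   94.4] [351.3 159.7]
lid z 63.74036330052314
26 [255.1 194. ]
30 [249.1 194.6]
34 [243.2 195.3]
barR [410.7 440.5]
leverend [585.5 238.3]
knob [287.9 394.8]
```

View pics/t13b.png

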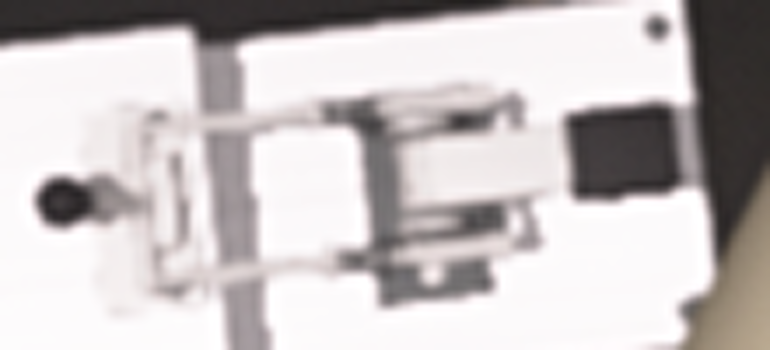

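```bash
python3 - <<'E'
from h import *
im,d,c=snap('side','side14'); cv2.imwrite('pics/s14.png',cv2.resize(im[100:280,220:400,::-1],None,fx=3.3,fy=3.3)); s=telemetry.read_state(); print(s['clock'],s['eef_pos'],s['force'],abs(s['qd']).max())
a=load('side0')[0].astype(int)
for n,(x,y,w,h) in dict(beaker=(355,165,26,36),vial_b=(350,250,22,30)).items(): print(n,abs(im.astype(int)-a)[y:y+h,x:x+w].mean())
E
```

```text
13.0667 [ 585.18776335 -522.78439507  186.34673346] [ 1.13640662  0.41169728 -0.53597944] 0.07382894978394337
beaker 5.016381766381766
vial_b 3.1348484848484848
```

View pics/s14.png

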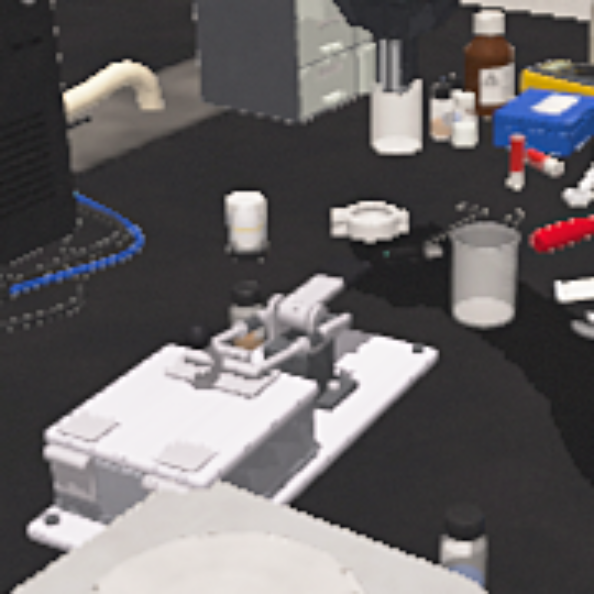

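The lid is shut, the loop is behind the keeper, the lever is level, and the vials and beaker stand where they were. The tool is clear of everything.

```bash
python3 -c "
from h import *
print(ctrl.finish_job())"
```

```text
the job is handed in; nothing more can be done
None
```

The case is shut and latched, and I handed the job in at about 13 s of robot time. I pushed the lid down to its stop, swung the loop over by its knob so the bar came down behind the keeper, then pushed the lever over centre to its stop.

**Last checks:**
- **Lid:** its top measured z ≈ 63.7 mm, against 64 mm when shut.
- **Lever:** the top of the grip measured z ≈ 75.5 mm, against 76.5 mm for fully home. It stayed there after I withdrew the tool.
- **Loop:** before clamping, the bar fitted at u ≈ 39, z ≈ 73 mm, on the hinge side of the keeper. Afterwards the side view puts its near end within a millimetre or two of the seat. The top view reads about u = 27 mm against 30 mm, roughly 3 mm off and a little beyond the stated calibration error. I did not measure the spring stretch directly.
- **Bystanders:** the two vials and the beaker look unmoved in the images.

**Not clean:**
- My first pinch of the knob missed, and the grip slipped off twice during the swing. After the second slip the loop fell the rest of the way by itself and landed behind the keeper.
- The closed fingers pressed with up to about 40 N (lid) and 54 N (lever) at the stops, so the wrist stayed within its 120 N limit at the readings I took.

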